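# Hold a sighting clinometer on its set elevation over a tripod foot

### The job

Take the sighting clinometer by its wooden grip out of the crowded tray and stand the middle of its base on the highest point of the zinc tripod foot's uneven stud, at first with the pointer off the brass index mark. Then rock it on the stud, dial upright, until the swinging pointer settles on the index mark, and finish while holding it there, gripped and resting on the stud without leaning hard on it, ready for a sight at that elevation. Do not shift the foot or disturb the filter, ring and rule in the tray.

Things in the scene. Friction and masses are not known exactly. Their poses are not given: they have to be found in the camera images.
- gauge_grip (a point): Centre of the clinometer's wooden hand grip: flat-sided block 22 mm thick (x), 42 long (y), 38 high, topmost part of the upright instrument. Axes: x square to the dial, out of its white face; y along the sight tube, away from the brass eyepiece; z up. Take it from above across the 22 mm; below it the dial drum is 20 mm thick. Firm in a 50 N grip; whole 0.3 to 0.5 kg.
- gauge_base (a point): Centre of the clinometer's flat underside, 136 mm below gauge_grip, same axes. It is the underside of the dark square sight tube, 28 mm wide (x), 130 long (y), 24 high. Stands on the tray's floor at the start.
- dial_centre (a point): Centre of the round dial (92 mm diameter, 20 mm thick drum), on the pointer's pivot line (middle of the thickness), 74 mm above the underside; same axes.
- pointer (a joint): Angle of the swinging pointer on the dial, rad: a weighted needle that hangs plumb and settles within 1 s of a movement. 0 (tip at the lowest graduation) when level; positive when the +y end (away from the eyepiece) is raised: it equals the clinometer's rocking angle about its own +x axis. The tip then lies towards the eyepiece side of the dial.
- pointer_tip (a point): Tip of the hanging black pointer, 35 mm from the dial's centre; its z axis points back to the pivot.
- index (a joint): Angle at which the brass index mark is clamped on the dial, rad, same zero and sense as the pointer: 0.16 to 0.38, always towards the eyepiece side, differing each time; it stays clamped. The pointer is on the mark when both joints read the same.
- index_tip (a point): Inner end of the index mark, a brass tongue with a black line on the lower rim of the dial, 35.5 mm from the dial's centre; its z axis points to the dial's centre.
- index_screw (a point): Front end of the brass thumbscrew (9 mm diameter) that clamps the index; it sits on the index mark's line 43.5 mm from the dial's centre and stands out 12 mm in front of the rim, so that it is seen from above too.
- foot_crown (a point): Highest point of the stud on the tripod foot, a stubby grey zinc casting (0.6 to 1 kg, loose), 64 mm high, flange 88 mm across. The stud, 42 mm across, has an uneven top: a dome of 12 mm radius in the middle, topped by this point, and a bump 4 mm lower, 13 mm off in this point's +y, on which a clinometer left alone would lean by about 0.3 rad. z up.
- tray: Grey enamelled instrument tray, fixed; 240 mm (x) by 260 mm (y), 40 mm high, walls and floor 6 mm; origin under its centre.
- gauge: The whole sighting clinometer; its origin is the centre of its underside (as gauge_base).
- foot: The tripod foot; origin at the centre of its underside.
- filter: Bystander: amber glass filter in a brass cell, disc 50 mm diameter, 11 mm high, in the tray; origin under its centre.
- ring: Bystander: chrome knurled ring, 50 mm outside, 38 mm inside, 16 mm high, in the tray; origin under its centre.
- rule: Bystander: boxwood rule 25 by 180 by 4 mm, lying in the tray; origin under its centre, length along y.
There are look-alikes about, which are no part of the job. There is more than one size of the foot; the job needs the larger.

How it is judged:
By the outcome, as a careful person would: the job done as asked, in the order asked, and still so for the second after the job is handed in, while the arm keeps its last pose, push and grip.
It also fails if it takes over 56 s, if anything falls off the work surface, if the arm or the gripper's body presses on something with over 40 N, if the wrist force passes 120 N, or if a joint passes its speed limit or range.

### The arm

A 7-joint arm with a two-finger parallel gripper is mounted at the origin on the work surface. World frame = base frame: x ahead of the robot, y to its left, z up, the work surface at z = 0. Lengths are in m, angles in rad, forces in N, time in s.
With the tool pointing down it reaches from about 0.4 to 0.9 m from the base axis. Payload 5.6 kg.
Tool frame: the origin (TCP) lies between the finger pads; the fingertips stand 25 mm ahead of it and the grasp point (between the pads) lies 6 mm ahead of it (ctrl.nose_length is the distance from the TCP to the fingertips, in m); z points along the fingers, y is the direction in which the jaws open and shut (so a half turn about z gives the same grasp; the last joint's range is limited). The gripper opens to 92 mm and grips with 3 to 60 N. Pads are 20 mm wide; open, the fingers measure 128 mm over their backs; the gripper's body (75 mm by 189 mm) begins 69 mm behind the grasp point.
Start: joints at [-1.369, 0.468, -0.012, 1.603, 0.006, 1.071, -0.056], TCP at [0.158, 0.631, 0.24] pointing down, gripper open.
Joint ranges: [-2.53, 2.53], [-0.31, 2.02], [-1.57, 1.55], [0.28, 2.44], [-1.29, 4.43], [0.15, 1.84], [-2.92, 2.92]. Speed limits (rad/s): [2.57, 2.57, 3.14, 3.14, 3.14, 3.14, 3.14].

### API

Orientations are given as a 3x3 rotation matrix whose columns are the frame's x, y, z axes.
In Python, from cell import sensors, viewer, ticket, spotter, ctrl gives the robot as it stands.
- The arm moves only by the tool move_arm, never from a script. Its argument "steps" is a list of rows, each an object with "twist": the turn, a rotation vector about the world's x, y, z in rad, a list of three; "offset": the shift along the world's x, y, z in cm, a list of three; "gripper": the finger opening in cm, from 0 to 9.19. In form: [{"twist": [wx, wy, wz], "offset": [tx, ty, tz], "gripper": gripper}, ...]. A call has exactly 10 rows; each row shifts and turns the pose as measured when the row begins; what a row does not reach is not made up. A row lasts 1/8 s, in which the tool goes at most 62.5 mm and 10.7 degrees, less where a joint would pass 70% of its speed; a pose out of reach is approached as far as the arm can. A call with a gripper value outside its range is refused whole. The fingers move at their own pace and stop on an object; "squeeze" is the grip in N (left out, the last holds). Time passes only in rows, so rows that do not move let the fingers close, or fill a call up. It gives the time, the measured TCP pose, the force and the opening at its end, in the units of the state.
- sensors.state(): the state, without advancing time (a new reading comes with each control period).
- viewer.snapshot(name): name is "side" or "top" or "wrist"; returns a dict with "image" (420x560x3 uint8, blue, green, red), "fx", "fy", "cx", "cy" (pixels), "T" (4x4, takes a point from camera to world coordinates); the wrist camera has in their place "tool_from_camera" (4x4, takes a point from camera to tool coordinates, whose origin is the TCP and whose axes are the flange's). Camera axes: x right, y up, looking along -z (the intrinsics and any distortion apply to the point x, -y, -z); pixel columns grow to the right and rows downward; lengths in m; the calibration is good to about 2 mm. A picture is of the moment at which its call begins: read the wrist's pose just before it. There is no depth.
- ticket.sign_off(): hands the job in, once; it reports no verdict.
Trained networks look in a picture, given as the dict that the camera call returned (one of the last four; its "shot" number tells which), for a name from the list of things; names that differ only in an ending like _2 or _b are one class to them, and where a whole thing is asked for, a point or a joint stands for the part that bears it (a point fixed in the world has none). Each returns a list of dicts, best first, with "confidence" (0 to 1); they miss things now and then, are a little off and sometimes report something else, mostly with a low value. They report only what shows in the picture. A call takes as long as a camera call. They do not tell look-alikes from the thing itself.
- spotter.find_in(picture, query): "xy" ([column, row] in pixels, amid what is visible of it).
- spotter.masks_of(picture, query): "pixels" (420x560 bool, what is visible of it) and "xy" ([column, row] in pixels, amid what is visible of it).
The state is a dict: "clock": time; "q": joint angles; "joint_vel": joint speeds; "joint_efforts": joint torques, N m; "ee_pos": TCP position; "eef_rot": TCP orientation; "ft_force": force on the tool from outside, world axes, zero at the start; "torque": the same for the moment, N m; "finger_gap": finger opening in m.
Only numpy, scipy, OpenCV 4.12 (cv2) and the standard library are available. Lean on these libraries where they do the work, as an engineer would, in place of code of your own. Each camera call takes 0.05 s, during which the arm holds its last target.

## Working session

There is one attempt and no reset: what is moved stays moved. The work goes in short steps, Python scripts to look and compute and a tool call to move; the robot and the scene stay as the last step left them, time stands still between calls to the robot, and variables do not carry over. Pictures are saved under pics/ and viewed, and the job is handed in when it is done.

Besides the shell and the picture viewer there is one more tool, called after "Emit:" as name(argument=value, ...), one argument or row to a line, values as JSON. move_arm: Moves the arm, as the interface text tells. Its arguments: {"type":"object","properties":{"steps":{"type":"array"},"squeeze":{"type":"number"}},"required":["steps"]}

```bash
mkdir -p pics; ls; cat > h.py <<'E'
import numpy as np, cv2
from cell import sensors, viewer, ticket, spotter, ctrl
def snap(n,name=None):
    s=sensors.state(); p=viewer.snapshot(n)
    if n=='wrist':
        T=np.eye(4);T[:3,:3]=np.array(s['eef_rot']);T[:3,3]=s['ee_pos']
        p['TT']=T@np.array(p['tool_from_camera'])
    else: p['TT']=np.array(p['T'])
    if name: cv2.imwrite('pics/%s.png'%name,p['image'])
    return p
def ray(p,uv):
    d=np.array([(uv[0]-p['cx'])/p['fx'],-(uv[1]-p['cy'])/p['fy'],-1.])
    T=p['TT'];d=T[:3,:3]@d
    return T[:3,3],d/np.linalg.norm(d)
def atz(p,uv,z):
    o,d=ray(p,uv);return o+d*(z-o[2])/d[2]
def proj(p,X):
    T=p['TT'];c=T[:3,:3].T@(np.array(X)-T[:3,3]);return np.array([p['cx']+p['fx']*c[0]/-c[2],p['cy']-p['fy']*c[1]/-c[2]])
def tri(rs):
    A=np.zeros((3,3));b=np.zeros(3)
    for o,d in rs:
        M=np.eye(3)-np.outer(d,d);A+=M;b+=M@o
    X=np.linalg.solve(A,b);return X,[np.linalg.norm((np.eye(3)-np.outer(d,d))@(X-o)) for o,d in rs]
E
python3 - <<'E'
from h import *
np.set_printoptions(precision=4,suppress=True)
print(sensors.state())
for n in ['side','top','wrist']:
    p=snap(n,n+'0')
    print(n,{k:v for k,v in p.items() if k not in('image',)})
    for q in ['gauge_grip','gauge_base','dial_centre','pointer_tip','index_tip','index_screw','foot_crown','tray','filter','ring','rule']:
        print(q,[(np.round(r['xy'],1).tolist(),round(r['confidence'],2)) for r in spotter.find_in(p,q)][:5])
E
```

```text
pics
{'clock': 0.0, 'q': array([-1.369 ,  0.4683, -0.0116,  1.6036,  0.006 ,  1.0714, -0.0563]), 'joint_vel': array([-0.0013, -0.0008,  0.0007, -0.0009, -0.0011,  0.0002,  0.0001]), 'joint_efforts': array([  0.0004, -52.0564,  -0.0128, -24.3748,  -0.0568,   0.0171,
         0.0001]), 'ee_pos': array([0.1575, 0.6301, 0.2387]), 'eef_rot': array([[-0.9702,  0.2424, -0.0003],
       [ 0.2424,  0.9702, -0.0017],
       [-0.0001, -0.0017, -1.    ]]), 'ft_force': array([-1.1083, -0.2899, -0.3329]), 'torque': array([-0.0013,  0.0034,  0.0355]), 'finger_gap': 0.09189637387435855}
side {'fx': 408.70569475744054, 'fy': 408.70569475744054, 'cx': 286.3740158316573, 'cy': 209.7049805152784, 'T': array([[-0.8622,  0.3357, -0.3793,  0.2537],
       [-0.5064, -0.5554,  0.6596,  0.4881],
       [ 0.0108,  0.7608,  0.6489,  0.5848],
       [ 0.    ,  0.    ,  0.    ,  1.    ]]), 'shot': 1, 'TT': array([[-0.8622,  0.3357, -0.3793,  0.2537],
       [-0.5064, -0.5554,  0.6596,  0.4881],
       [ 0.0108,  0.7608,  0.6489,  0.5848],
       [ 0.    ,  0.    ,  0.    ,  1.    ]])}
gauge_grip [([206.2, 272.6],
[... 1242 characters left out ...]
, ([374.7, 204.7], 0.35)]
rule [([190.0, 164.4], 0.83)]
wrist {'fx': 298.02058614792065, 'fy': 298.02058614792065, 'cx': 279.0923598970257, 'cy': 208.55746291249517, 'tool_from_camera': array([[-0.0005,  0.9688,  0.2477,  0.0688],
       [ 1.    ,  0.0006, -0.0001,  0.0002],
       [-0.0002,  0.2477, -0.9688, -0.1444],
       [ 0.    ,  0.    ,  0.    ,  1.    ]]), 'shot': 3, 'TT': array([[ 0.2429, -0.9398, -0.2404,  0.0908],
       [ 0.97  ,  0.2354,  0.06  ,  0.6475],
       [ 0.0002, -0.2477,  0.9688,  0.384 ],
       [ 0.    ,  0.    ,  0.    ,  1.    ]])}
gauge_grip []
gauge_base []
dial_centre []
pointer_tip []
index_tip []
index_screw []
foot_crown []
tray []
filter []
ring []
rule []
```

View pics/side0.png

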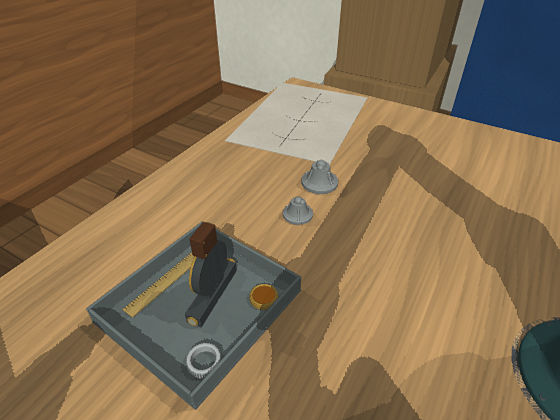

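View pics/top0.png

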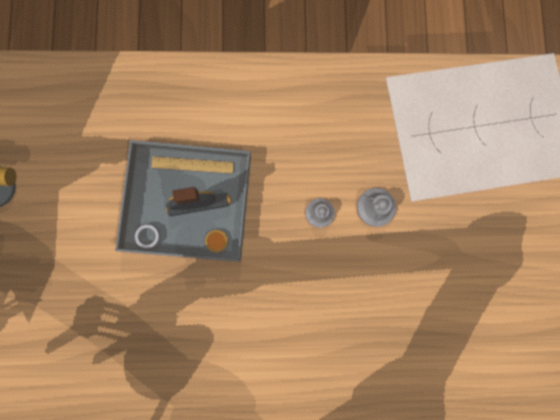

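```bash
python3 - <<'E'
import cv2,numpy as np
a=cv2.imread('pics/side0.png')[205:345,140:300];b=cv2.imread('pics/top0.png')[140:265,115:255]
f=lambda x:cv2.resize(x,(400,int(400*x.shape[0]/x.shape[1])),interpolation=cv2.INTER_CUBIC)
a,b=f(a),f(b);H=max(a.shape[0],b.shape[0])
P=lambda x:np.vstack([x,np.zeros((H-x.shape[0],400,3),np.uint8)])
cv2.imwrite('pics/c0.png',np.hstack([P(a),P(b)]))
a=cv2.imread('pics/top0.png')[180:235,290:410]
cv2.imwrite('pics/c1.png',f(a))
from h import *
p=snap('top')
for z,uv in [(.155,(185,195)),(.155,(172,191)),(.155,(198,191)),(.064,(379,204)),(.0,(376,209)),(.01,(395.5,209)),(.01,(356.5,209)),(.0,(320,213)),(0.04,(131,142)),(0.04,(250,152)),(0.04,(240,259)),(.04,(118,250))]: print(uv,atz(p,uv,z))
E
```

```text
(185, 195) [0.5826743  0.16357739 0.155     ]
(172, 191) [0.59030425 0.18727623 0.155     ]
(198, 191) [0.58989857 0.14002471 0.155     ]
(379, 204) [ 0.57471826 -0.22150859  0.064     ]
(376, 209) [ 0.57198182 -0.23280707  0.        ]
(395.5, 209) [ 0.57030339 -0.27416654  0.01      ]
(356.5, 209) [ 0.57122652 -0.18596017  0.01      ]
(320, 213) [ 0.56425349 -0.10518065  0.        ]
(131, 142) [0.71777778 0.30435585 0.04      ]
(250, 152) [0.69459848 0.04932232 0.04      ]
(240, 259) [0.46445957 0.07148292 0.04      ]
(118, 250) [0.48696135 0.32403181 0.04      ]
```

View pics/c0.png

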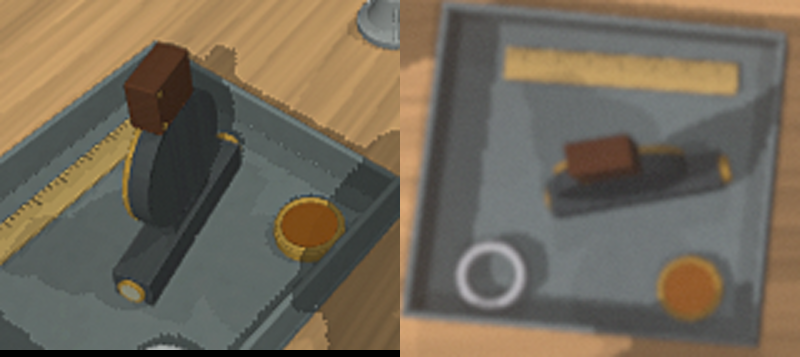

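View pics/c1.png

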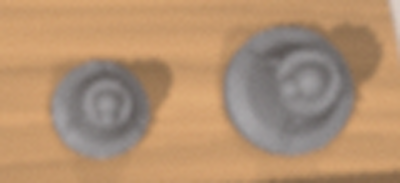

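Emit:
move_arm(
  steps=[
    {"twist": [0, 0, -0.145], "offset": [3.5, -4.8, 1.4], "gripper": 9},
    {"twist": [0, 0, -0.145], "offset": [3.5, -4.8, 1.4], "gripper": 9},
    {"twist": [0, 0, -0.145], "offset": [3.5, -4.8, 1.4], "gripper": 9},
    {"twist": [0, 0, -0.145], "offset": [3.5, -4.8, 1.4], "gripper": 9},
    {"twist": [0, 0, -0.145], "offset": [3.5, -4.8, 1.4], "gripper": 9},
    {"twist": [0, 0, -0.145], "offset": [3.5, -4.8, 1.4], "gripper": 9},
    {"twist": [0, 0, -0.145], "offset": [3.5, -4.8, 1.4], "gripper": 9},
    {"twist": [0, 0, -0.145], "offset": [3.5, -4.8, 1.4], "gripper": 9},
    {"twist": [0, 0, -0.145], "offset": [3.5, -4.8, 1.4], "gripper": 9},
    {"twist": [0, 0, -0.145], "offset": [3.5, -4.8, 1.4], "gripper": 9},
  ],
)

```text
clock: 3.1
ee_pos: [0.5097, 0.1406, 0.3833]
eef_rot: [[0.161, 0.987, 0.004], [0.987, -0.161, 0.007], [0.007, 0.003, -1.0]]
ft_force: [0.9, 1.3, 0.5]
finger_gap: 0.0904
```

```bash
python3 - <<'E'
from h import *
np.set_printoptions(precision=4,suppress=True)
p=snap('wrist','w1')
for q in ['gauge_grip','index_screw']:
    print(q,[(np.round(r['xy'],1).tolist(),round(r['confidence'],2)) for r in spotter.find_in(p,q)][:5])
import pickle;p.pop('spot',0);pickle.dump(p,open('w1.pkl','wb'))
E
```

```text
gauge_grip [([324.8, 154.4], 0.86)]
index_screw []
```

View pics/w1.png

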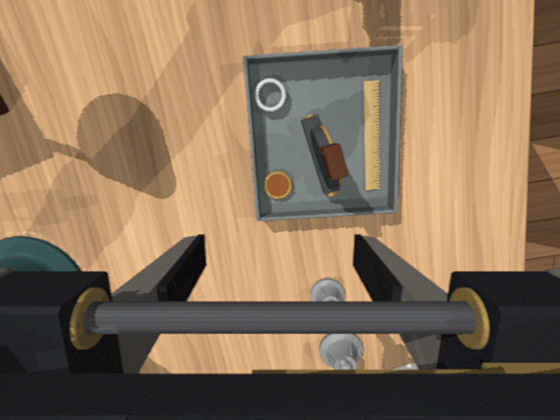

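Emit:
move_arm(
  steps=[
    {"twist": [0, 0, 0], "offset": [0.7, -4.4, -1.5], "gripper": 9},
    {"twist": [0, 0, 0], "offset": [0.7, -4.4, -1.5], "gripper": 9},
    {"twist": [0, 0, 0], "offset": [0.7, -4.4, -1.5], "gripper": 9},
    {"twist": [0, 0, 0], "offset": [0.7, -4.4, -1.5], "gripper": 9},
    {"twist": [0, 0, 0], "offset": [0.7, -4.4, -1.5], "gripper": 9},
    {"twist": [0, 0, 0], "offset": [0.7, -4.4, -1.5], "gripper": 9},
    {"twist": [0, 0, 0], "offset": [0.7, -4.4, -1.5], "gripper": 9},
    {"twist": [0, 0, 0], "offset": [0.7, -4.4, -1.5], "gripper": 9},
    {"twist": [0, 0, 0], "offset": [0.7, -4.4, -1.5], "gripper": 9},
    {"twist": [0, 0, 0], "offset": [0, 0, 0], "gripper": 9},
  ],
)

```text
clock: 4.5
ee_pos: [0.5724, -0.247, 0.239]
eef_rot: [[0.124, 0.992, -0.001], [0.992, -0.124, 0.018], [0.018, -0.003, -1.0]]
ft_force: [-0.4, 0.3, 1.3]
finger_gap: 0.0899
```

```bash
python3 - <<'E'
from h import *
np.set_printoptions(precision=4,suppress=True)
p=snap('wrist','w2')
for q in ['foot_crown','foot']:
    print(q,[(np.round(r['xy'],1).tolist(),round(r['confidence'],2)) for r in spotter.find_in(p,q)][:5])
import pickle;pickle.dump(p,open('w2.pkl','wb'))
E
```

```text
foot_crown [([282.4, 178.1], 0.92), ([258.2, 71.7], 0.92)]
foot [([281.3, 177.7], 0.98), ([259.9, 75.9], 0.73)]
```

View pics/w2.png

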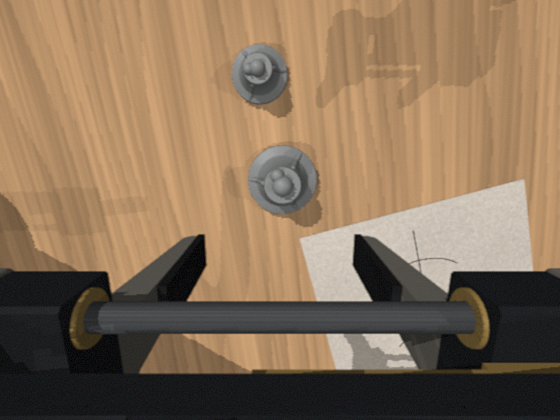

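```bash
python3 - <<'E'
from h import *
import pickle
a=cv2.imread('pics/w2.png')[135:230,235:330]
cv2.imwrite('pics/c2.png',cv2.resize(a,(570,570),interpolation=cv2.INTER_CUBIC))
E
```

```text
(no output)
```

View pics/c2.png

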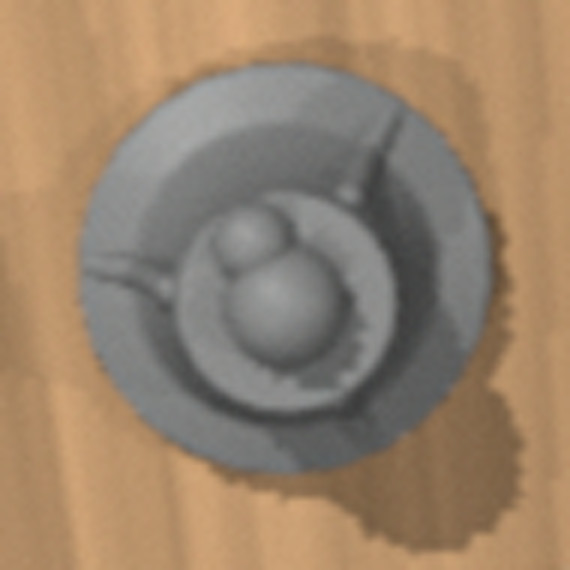

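```bash
python3 - <<'E'
from h import *
import pickle
p=pickle.load(open('w2.pkl','rb'))
c=atz(p,(282.5,185.5),.052);b=atz(p,(277,174.7),.055)
print(c,b,b-c,np.degrees(np.arctan2(*(b-c)[[1,0]])))
print('flange ctr',atz(p,(282.8,179.5),.004), 'w',atz(p,(248.5,179.5),.004)-atz(p,(316.7,179.5),.004))
# small: 
p=pickle.load(open('w1.pkl','rb'));print(atz(p,(324.8,154.4),.15))
a=p['image'][95:210,290:360];cv2.imwrite('pics/c3.png',cv2.resize(a,None,fx=5,fy=5,interpolation=cv2.INTER_CUBIC))
t=snap('top')
print(atz(t,(379.5,204.5),.052), proj(t,c))
a=t['image'][175:240,340:415];cv2.imwrite('pics/c4.png',cv2.resize(a,None,fx=7,fy=7,interpolation=cv2.INTER_CUBIC))
E
```

```text
[ 0.57805704 -0.23250663  0.052     ] [ 0.57351591 -0.21931886  0.055     ] [-0.00454113  0.01318777  0.003     ] 109.00085218196094
flange ctr [ 0.57890829 -0.23228851  0.004     ] w [-0.0867867   0.01085186  0.        ]
[0.57472346 0.17526283 0.15      ]
[ 0.57524753 -0.22604003  0.052     ] [382.43768674 203.165542  ]
```

View pics/c3.png

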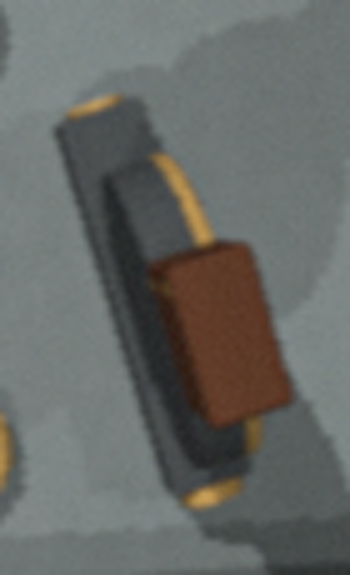

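View pics/c4.png

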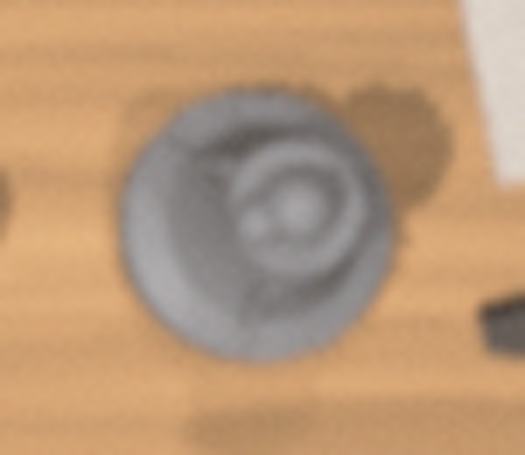

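Emit:
move_arm(
  steps=[
    {"twist": [0, 0, 0.047], "offset": [0, 4.7, 0.5], "gripper": 9},
    {"twist": [0, 0, 0.047], "offset": [0, 4.7, 0.5], "gripper": 9},
    {"twist": [0, 0, 0.047], "offset": [0, 4.7, 0.5], "gripper": 9},
    {"twist": [0, 0, 0.047], "offset": [0, 4.7, 0.5], "gripper": 9},
    {"twist": [0, 0, 0.047], "offset": [0, 4.7, 0.5], "gripper": 9},
    {"twist": [0, 0, 0.047], "offset": [0, 4.7, 0.5], "gripper": 9},
    {"twist": [0, 0, 0.047], "offset": [0, 4.7, 0], "gripper": 9},
    {"twist": [0, 0, 0.047], "offset": [0, 4.7, 0], "gripper": 9},
    {"twist": [0, 0, 0.047], "offset": [0, 4.7, 0], "gripper": 9},
    {"twist": [0, 0, 0], "offset": [0, 0, 0], "gripper": 9},
  ],
)

```text
clock: 5.95
ee_pos: [0.5678, 0.215, 0.28]
eef_rot: [[-0.344, 0.939, 0.002], [0.939, 0.343, 0.034], [0.031, 0.014, -0.999]]
ft_force: [-0.1, 0.1, -0.3]
finger_gap: 0.0901
```

```bash
python3 - <<'E'
from h import *
np.set_printoptions(precision=4,suppress=True)
print(sensors.state()['q'])
p=snap('wrist','w3')
m=spotter.masks_of(p,'gauge_grip')
p['m']=m
print([(np.round(r['xy'],1).tolist(),round(r['confidence'],2),r['pixels'].sum()) for r in m])
for q in ['index_screw']:
    print(q,[(np.round(r['xy'],1).tolist(),round(r['confidence'],2)) for r in spotter.find_in(p,q)][:5])
import pickle;pickle.dump(p,open('w3.pkl','wb'))
E
```

```text
[-0.7633  0.3643  0.4681  1.7062 -0.2165  1.1037  0.1253]
[([277.9, 237.6], 0.68, np.int64(2633))]
index_screw [([243.7, 135.2], 0.5)]
```

View pics/w3.png

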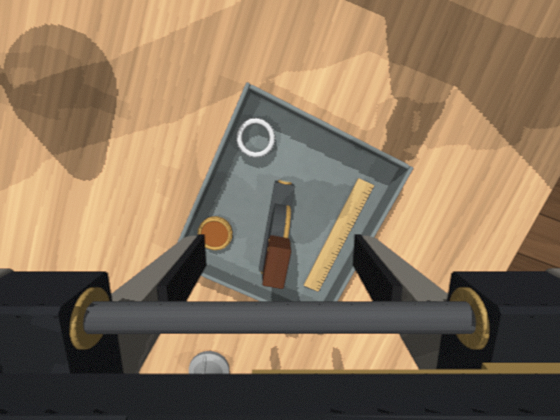

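```bash
python3 - <<'E'
from h import *
a=cv2.imread('pics/w3.png')[170:300,230:330]
cv2.imwrite('pics/c5.png',cv2.resize(a,None,fx=6,fy=4.6*6/4.6,interpolation=cv2.INTER_CUBIC)[:, :])
E
```

```text
(no output)
```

View pics/c5.png

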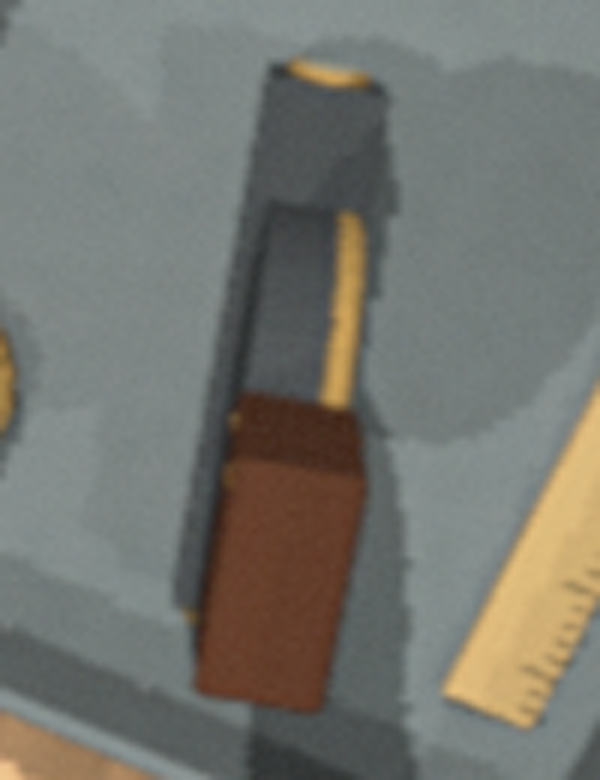

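```bash
python3 - <<'E'
from h import *
import pickle
np.set_printoptions(precision=4,suppress=True)
p=pickle.load(open('w3.pkl','rb'))
C=[atz(p,(230+u/6,170+v/6),.161) for u,v in [(233,456),(365,478),(322,712),(200,690)]]
C=np.array(C);print(C,C.mean(0))
d=(C[0]+C[1]-C[2]-C[3])/2;print('len',np.linalg.norm(d),np.degrees(np.arctan2(d[1],d[0])))
w=(C[1]+C[2]-C[0]-C[3])/2;print('w',np.linalg.norm(w),np.degrees(np.arctan2(w[1],w[0])))
# tube far end bottom: end top edge at z=.03
e1=atz(p,(230+268/6,170+78/6),.03);e2=atz(p,(230+382/6,170+95/6),.03);print('tube end mid',(e1+e2)/2,np.linalg.norm(e1-e2))
s=np.array(sensors.state()['eef_rot']);print(np.degrees(np.arctan2(s[1,0],s[0,0])))
E
```

```text
[[0.5712 0.184  0.161 ]
 [0.5919 0.1876 0.161 ]
 [0.5994 0.1478 0.161 ]
 [0.5796 0.1448 0.161 ]] [0.5855 0.166  0.161 ]
len 0.040293183614812364 101.3322231963585
w 0.020549175783877136 9.169342981515367
tube end mid [0.5748 0.2278 0.03  ] 0.025756522415383922
109.54003141522166
```

Emit:
move_arm(
  steps=[
    {"twist": [-0.008, 0, -0.04], "offset": [0.45, -1.25, 0], "gripper": 9},
    {"twist": [-0.008, 0, -0.04], "offset": [0.45, -1.25, 0], "gripper": 9},
    {"twist": [-0.008, 0, -0.04], "offset": [0.45, -1.25, 0], "gripper": 9},
    {"twist": [-0.008, 0, -0.04], "offset": [0.45, -1.25, 0], "gripper": 9},
    {"twist": [0, 0, 0], "offset": [0, 0, -1.5], "gripper": 9},
    {"twist": [0, 0, 0], "offset": [0, 0, -1.5], "gripper": 9},
    {"twist": [0, 0, 0], "offset": [0, 0, -1.5], "gripper": 9},
    {"twist": [0, 0, 0], "offset": [0, 0, -1.5], "gripper": 9},
    {"twist": [0, 0, 0], "offset": [0, 0, 0], "gripper": 9},
    {"twist": [0, 0, 0], "offset": [0, 0, 0], "gripper": 9},
  ],
)

```text
clock: 7.35
ee_pos: [0.588, 0.1504, 0.2149]
eef_rot: [[-0.163, 0.987, 0.004], [0.987, 0.163, -0.005], [-0.006, 0.003, -1.0]]
ft_force: [-0.8, -0.3, -0.2]
finger_gap: 0.0897
```

```bash
python3 - <<'E'
from h import *
np.set_printoptions(precision=4,suppress=True)
s=sensors.state();print(s['ee_pos'],s['eef_rot'],s['q'])
R=s['eef_rot'];print(np.degrees(np.arctan2(R[1,0],R[0,0])))
p=snap('wrist','w4')
E
```

```text
[0.588  0.1504 0.2149] [[-0.1625  0.9867  0.0038]
 [ 0.9867  0.1625 -0.0053]
 [-0.0059  0.0029 -1.    ]] [-0.6973  0.4461  0.513   1.7656 -0.2483  0.9929  0.0732]
99.35258611419806
```

View pics/w4.png

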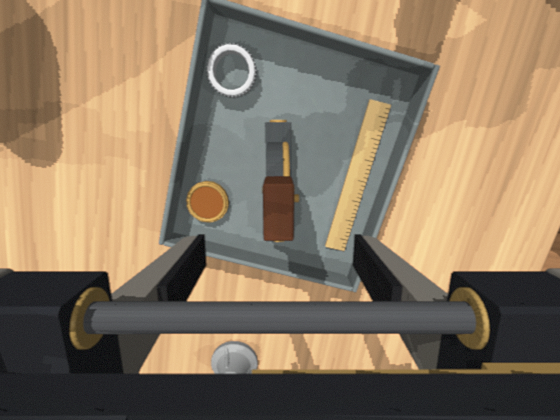

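```bash
python3 - <<'E'
from h import *
p=snap('wrist')
im=p['image'];hsv=cv2.cvtColor(im,cv2.COLOR_BGR2HSV)
cv2.imwrite('pics/c6.png',cv2.resize(im[110:250,240:320],None,fx=5,fy=4*5/4,interpolation=cv2.INTER_CUBIC)[:590])
E
```

```text
(no output)
```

View pics/c6.png

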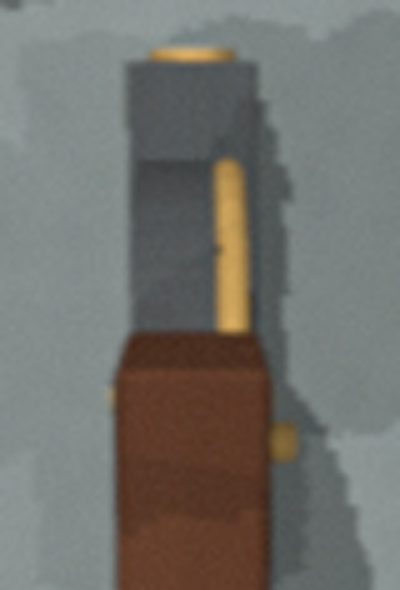

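```bash
python3 - <<'E'
from h import *
np.set_printoptions(precision=4,suppress=True)
p=snap('wrist')
c=atz(p,(278.5,212.5),.161);print(c)
C=[atz(p,q,.161) for q in [(263.6,184),(293.6,184),(294.3,241),(262.7,241)]];print(np.mean(C,0),np.linalg.norm(C[0]-C[1]),np.linalg.norm(C[1]-C[2]))
R=sensors.state()['eef_rot'];w=C[1]-C[0]
print(np.degrees(np.arctan2(w[1],w[0])))
y=R[:,0];y=np.array([np.cos(np.radians(100)),np.sin(np.radians(100)),0]);x=np.array([y[1],-y[0],0])
s=atz(p,(297,198),.038);g=np.mean(C,0);print('screw rel',(s-g)@x,(s-g)@y, np.arcsin(-(s-g)@y/.0435))
E
```

```text
[0.5857 0.1657 0.161 ]
[0.5858 0.1652 0.161 ] 0.02018111951984271 0.040806449101212984
9.276563216269217
screw rel 0.02048049077770769 -0.01697485168077424 0.4008775566081587
```

Emit:
move_arm(
  steps=[
    {"twist": [0.005, 0.004, 0.01], "offset": [-0.05, 0.4, 0], "gripper": 9},
    {"twist": [0, 0, 0], "offset": [-0.05, 0.4, -0.6], "gripper": 9},
    {"twist": [0, 0, 0], "offset": [-0.05, 0.4, -0.6], "gripper": 9},
    {"twist": [0, 0, 0], "offset": [0, 0.1, -0.6], "gripper": 9},
    {"twist": [0, 0, 0], "offset": [0, 0, -0.6], "gripper": 9},
    {"twist": [0, 0, 0], "offset": [0, 0, -0.6], "gripper": 9},
    {"twist": [0, 0, 0], "offset": [0, 0, -0.6], "gripper": 9},
    {"twist": [0, 0, 0], "offset": [0, 0, -0.4], "gripper": 9},
    {"twist": [0, 0, 0], "offset": [0, 0, 0], "gripper": 9},
    {"twist": [0, 0, 0], "offset": [0, 0, 0], "gripper": 9},
  ],
)

```text
clock: 8.75
ee_pos: [0.5868, 0.1642, 0.173]
eef_rot: [[-0.173, 0.985, 0.001], [0.985, 0.173, 0.001], [0.001, 0.001, -1.0]]
ft_force: [0.3, -1.0, -0.2]
finger_gap: 0.0896
```

Emit:
move_arm(
  squeeze=50,
  steps=[
    {"twist": [0, 0, 0], "offset": [-0.05, 0.05, -0.6], "gripper": 9},
    {"twist": [0, 0, 0], "offset": [-0.05, 0.05, -0.6], "gripper": 9},
    {"twist": [0, 0, 0], "offset": [0, 0, -0.6], "gripper": 9},
    {"twist": [0, 0, 0], "offset": [0, 0, -0.2], "gripper": 9},
    {"twist": [0, 0, 0], "offset": [0, 0, 0], "gripper": 4},
    {"twist": [0, 0, 0], "offset": [0, 0, 0], "gripper": 4},
    {"twist": [0, 0, 0], "offset": [0, 0, 0], "gripper": 4},
    {"twist": [0, 0, 0], "offset": [0, 0, 0], "gripper": 4},
    {"twist": [0, 0, 0], "offset": [0, 0, 0], "gripper": 4},
    {"twist": [0, 0, 0], "offset": [0, 0, 0], "gripper": 3.2},
  ],
)

```text
clock: 10.0
ee_pos: [0.586, 0.1654, 0.1522]
eef_rot: [[-0.173, 0.985, 0.002], [0.985, 0.173, 0.001], [0.001, 0.002, -1.0]]
ft_force: [1.1, -0.3, 0.1]
finger_gap: 0.0331
```

Emit:
move_arm(
  squeeze=50,
  steps=[
    {"twist": [0, 0, 0], "offset": [0, 0, 0], "gripper": 2.4},
    {"twist": [0, 0, 0], "offset": [0, 0, 0], "gripper": 2},
    {"twist": [0, 0, 0], "offset": [0, 0, 0], "gripper": 1},
    {"twist": [0, 0, 0], "offset": [0, 0, 0], "gripper": 0},
    {"twist": [0, 0, 0], "offset": [0, 0, 0], "gripper": 0},
    {"twist": [0, 0, 0], "offset": [0, 0, 0.8], "gripper": 0},
    {"twist": [0, 0, 0], "offset": [0, 0, 1.5], "gripper": 0},
    {"twist": [0, 0, 0], "offset": [0, 0, 2.5], "gripper": 0},
    {"twist": [0, 0, 0], "offset": [0, 0, 3], "gripper": 0},
    {"twist": [0, 0, 0], "offset": [0, 0, 3], "gripper": 0},
  ],
)

```text
clock: 11.25
ee_pos: [0.583, 0.1645, 0.2623]
eef_rot: [[-0.172, 0.985, -0.005], [0.985, 0.172, -0.002], [-0.001, -0.005, -1.0]]
ft_force: [0.2, -0.2, -3.9]
finger_gap: 0.0217
```

```bash
python3 - <<'E'
from h import *
p=snap('side','s1')
s=sensors.state();print(s['q'],s['ee_pos'],s['ft_force'])
E
```

```text
[-0.73084648  0.39251932  0.5264686   1.71202965 -0.21886385  1.09413919
  0.03640359] [0.58518528 0.16480861 0.2667954 ] [1.46309731 0.02539873 0.06265097]
```

View pics/s1.png

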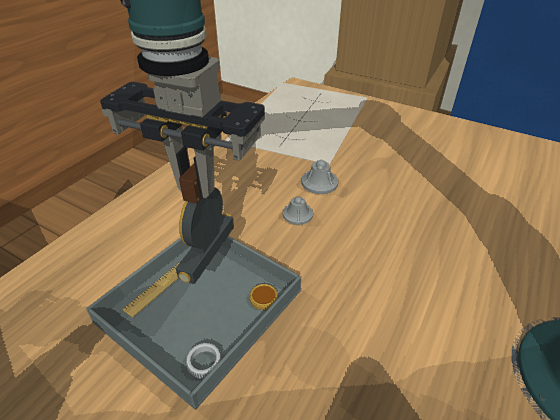

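Emit:
move_arm(
  steps=[
    {"twist": [0, 0, 0.17], "offset": [0, 0, 2.2], "gripper": 0},
    {"twist": [0, 0, 0.17], "offset": [-1.7, 0.5, 2.2], "gripper": 0},
    {"twist": [0, 0, 0.17], "offset": [-1.7, 0.5, 2.2], "gripper": 0},
    {"twist": [0, 0, 0.17], "offset": [-1.7, 0.5, 2.2], "gripper": 0},
    {"twist": [0, 0, 0.17], "offset": [-1.7, 0.5, 2.2], "gripper": 0},
    {"twist": [0, 0, 0.17], "offset": [-1.7, 0.5, 2.2], "gripper": 0},
    {"twist": [0, 0, 0.17], "offset": [-1.7, 0.5, 2.2], "gripper": 0},
    {"twist": [0, 0, 0.17], "offset": [-1.7, 0.5, 2.2], "gripper": 0},
    {"twist": [0, 0, 0.17], "offset": [-1.7, 0.5, 2.2], "gripper": 0},
    {"twist": [0, 0, 0.17], "offset": [-1.7, 0.5, 2.2], "gripper": 0},
  ],
)

```text
clock: 12.55
ee_pos: [0.4251, 0.2069, 0.4923]
eef_rot: [[-0.938, -0.346, -0.0], [-0.346, 0.938, -0.0], [0.0, -0.0, -1.0]]
ft_force: [-0.2, -0.3, -2.7]
finger_gap: 0.0216
```

```bash
python3 - <<'E'
from h import *
p=snap('side','s2')
s=sensors.state();print(s['q'],s['ee_pos'],s['joint_vel'])
E
```

```text
[-0.78868786 -0.01845679  0.25921535  1.64359552  0.00280376  1.51198053
  1.40202049] [0.42382668 0.20838304 0.49566624] [ 0.00953595  0.01861235  0.01728595  0.00457458 -0.01297029 -0.08343336
 -0.22053463]
```

View pics/s2.png

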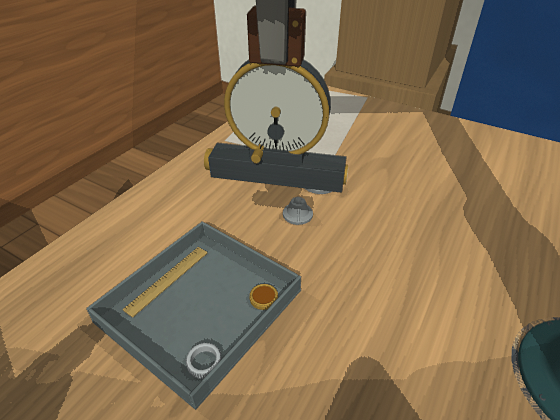

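```bash
python3 - <<'E'
from h import *
import pickle
for i in range(4): p=snap('side')
cv2.imwrite('pics/c7.png',cv2.resize(p['image'][50:195,200:355],None,fx=4,fy=4,interpolation=cv2.INTER_CUBIC))
s=sensors.state();p['s']=s
for q in ['dial_centre','index_tip','index_screw','pointer_tip']:
    print(q,[(np.round(r['xy'],1).tolist(),round(r['confidence'],2)) for r in spotter.find_in(p,q)][:3])
pickle.dump(p,open('s3.pkl','wb'));print(s['ee_pos'],s['eef_rot'],s['joint_vel'])
E
```

```text
dial_centre [([280.1, 120.7], 0.9)]
index_tip [([280.0, 122.5], 0.58), ([254.6, 154.2], 0.49)]
index_screw [([275.5, 132.6], 0.63), ([254.5, 154.7], 0.49)]
pointer_tip [([274.0, 130.1], 0.68)]
[0.42613096 0.2066225  0.49073668] [[-9.41275137e-01 -3.37639545e-01 -8.08069151e-04]
 [-3.37638574e-01  9.41275147e-01 -1.13593538e-03]
 [ 1.14415212e-03 -7.96392420e-04 -9.99999028e-01]] [ 0.00394355  0.01587894  0.00274747  0.00536963 -0.00023822  0.00260753
  0.00862712]
```

View pics/c7.png

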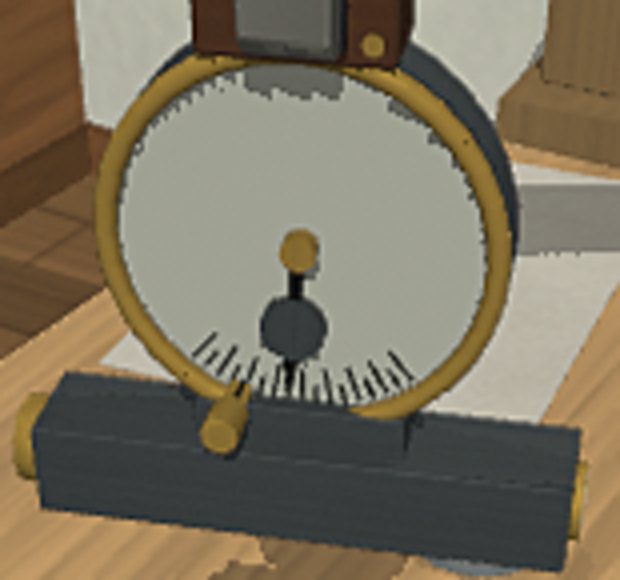

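```bash
cat >> h.py <<'E'
def gpt(s,x,y,z):  # gauge coords relative to grip centre
    R=np.array(s['eef_rot']);return np.array(s['ee_pos'])+R[:,2]*.010+R[:,1]*x+R[:,0]*y-R[:,2]*z
def dpt(s,r,a,x): return gpt(s,x,-r*np.sin(a),-.062-r*np.cos(a))
E
python3 - <<'E'
from h import *
import pickle
p=pickle.load(open('s3.pkl','rb'));s=p['s'];F=5;o=np.array([200,50]);
im=cv2.resize(p['image'][50:165,200:355],None,fx=F,fy=F,interpolation=cv2.INTER_CUBIC)
def q(r,a,x): return (proj(p,dpt(s,r,a,x))-o+.5)*F-.5
for r,x,c in [(.046,.010,(0,0,255)),(.035,.010,(255,0,255))]:
    pts=np.array([q(r,t,x) for t in np.linspace(0,2*np.pi,90)]);cv2.polylines(im,[pts.astype(int)],True,c,1)
for a,c in [(0,(0,255,0)),(.3,(255,0,0)),(.4,(255,255,0))]:
    cv2.line(im,*[tuple(int(v) for v in q(r,a,.010)) for r in (0,.0435)],c,1)
    print(a,q(.0435,a,.022),q(.0355,a,.012), q(.035,a,.011))
cv2.imwrite('pics/c8.png',im)
E
```

```text
0 [365.70073126 575.55158642] [376.70575761 508.70122245] [377.81246152 503.46579831]
0.3 [296.33155604 558.6689954 ] [320.41668711 495.07411526] [322.37718078 490.05100956]
0.4 [274.12909769 549.27275335] [302.43010172 487.39481133] [304.66578115 482.48393544]
```

View pics/c8.png

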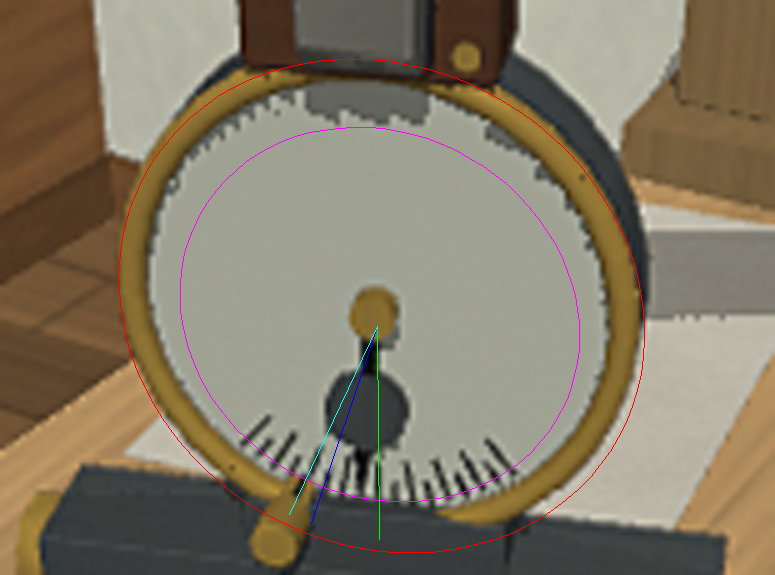

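Emit:
move_arm(
  steps=[
    {"twist": [-0.0383, 0.1066, 0], "offset": [0, 0, 0], "gripper": 0},
    {"twist": [-0.0383, 0.1066, 0], "offset": [0, 0, 0], "gripper": 0},
    {"twist": [-0.0383, 0.1066, 0], "offset": [0, 0, 0], "gripper": 0},
    {"twist": [0, 0, 0], "offset": [0, 0, 0], "gripper": 0},
    {"twist": [0, 0, 0], "offset": [0, 0, 0], "gripper": 0},
    {"twist": [0, 0, 0], "offset": [0, 0, 0], "gripper": 0},
    {"twist": [0, 0, 0], "offset": [0, 0, 0], "gripper": 0},
    {"twist": [0, 0, 0], "offset": [0, 0, 0], "gripper": 0},
    {"twist": [0, 0, 0], "offset": [0, 0, 0], "gripper": 0},
    {"twist": [0, 0, 0], "offset": [0, 0, 0], "gripper": 0},
  ],
)

```text
clock: 14.25
ee_pos: [0.427, 0.2061, 0.4905]
eef_rot: [[-0.888, -0.335, -0.316], [-0.315, 0.942, -0.113], [0.335, -0.001, -0.942]]
ft_force: [-0.5, 0.9, -3.3]
finger_gap: 0.0216
```

```bash
cat > view.py <<'E'
from h import *
import sys,pickle
n=sys.argv[1];c=[int(v) for v in sys.argv[2].split(',')];F=int(sys.argv[3])
s=sensors.state();p=viewer.snapshot('side');p['TT']=np.array(p['T']);p['s']=s
pickle.dump(p,open(n+'.pkl','wb'))
R=np.array(s['eef_rot'])
print('rock',np.arcsin(R[2,0]),'roll',np.arcsin(R[2,1]),'yaw',np.degrees(np.arctan2(R[1,0],R[0,0])),s['ee_pos'],'v',np.abs(s['joint_vel']).max(),s['ft_force'],s['clock'])
cv2.imwrite('pics/%s.png'%n,cv2.resize(p['image'][c[1]:c[3],c[0]:c[2]],None,fx=F,fy=F,interpolation=cv2.INTER_CUBIC))
E
python3 view.py s4 200,50,355,165 5
```

```text
rock 0.3420468032157109 roll -0.0008319594643152495 yaw -160.44542338659954 [0.42699903 0.20611612 0.49053262] v 0.0037977252023200687 [-0.47831838  0.93063351 -3.33894825] 14.25
```

View pics/s4.png

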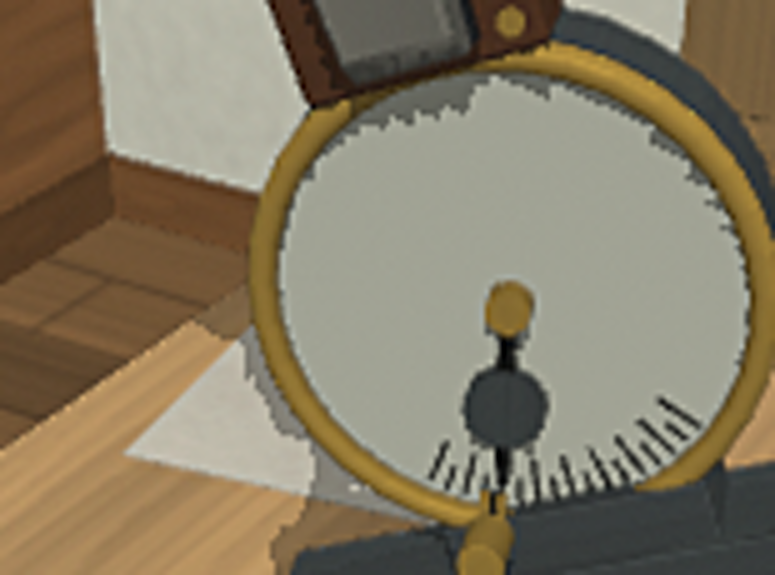

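```bash
python3 - <<'E'
from h import *
import pickle
p=pickle.load(open('s4.pkl','rb'))
a=p['image'][100:170,275:335]
cv2.imwrite('pics/c9.png',cv2.resize(a,None,fx=8.5,fy=8.5,interpolation=cv2.INTER_NEAREST))
g=cv2.cvtColor(a,cv2.COLOR_BGR2GRAY)[32:62,12:38]
for i,r in enumerate(g): print(132+i,' '.join('%3d'%v for v in r))
E
```

```text
132 161 160 161 163 163  99  46  56  59  58  60  60  60  59  57  60  59  59  58  58  56  57 106 172 163 162
133 161 161 160 162 167 159  45  55  59  59  61  60  60  59  58  59  60  61  59  58  53  64 142 169 162 161
134 161 161 161 161 166 168  62  56  59  60  60  58  60  59  58  61  59  59  58  59  50  71 172 165 162 161
135 161 160 161 161 164 164  61  48  57  59  59  59  59  59  58  60  58  59  57  56  47  74 173 163 162 161
136 161 163 162 161 162 167 155  66  52  58  58  59  60  59  58  60  60  59  56  52  70 164 168 162 162 161
137 164 166 167 164 161 166 168  89  69  54  56  57  60  59  57  60  58  57  52  51  92 173 164 161 160 161
138 163 127  86 168 163 165 162  88  92  81  61  54  59  60  58  57  53  54  75 104 165 167 162 161 161 161
139 163  54  84 169 163 162 167 160 160  90  91  96  29  42  44  71  73  94  95 107 173 163 161 161 161 161
140 166  37 164 166 163 163 164 133 138 162 166 168   4  18  33 104 170 160  89 102 170 163 161 162 164 168
141  96  56 175 165 163 164 162  62 130 168 171 176   0  10  31 107 179 169 156 125 172 165 162 164 159  66
142  32 124 173 170 
[... 1439 characters left out ...]
 102  97  68  58  60  59  60  60  59  62  61  62  62
156  45  48  66  62  58  57  71  93 101 104 106 106 102  99  95  76  57  61  60  60  60  61  61  61  61  61
157  40  39  49  60  56  53  85  99 102 106 105 104 102  98  92  74  58  61  61  61  60  61  61  60  59  59
158  54  56  47  64  58  62  91 101 103 106 104 104 100  96  88  65  58  59  59  60  60  59  58  58  58  58
159  58  59  42  60  59  73  98 120 121 122 112 100  96  93  84  58  58  59  60  59  58  58  58  58  58  57
160  60  59  38  41  58 109 115 115 114 115 115 118  94  89  75  55  57  58  56  58  58  58  58  60  59  58
161  58  59  54  38  76 119 113 111 111 111 111 116 114  84  65  56  59  58  60  59  59  59  59  60  58  59
```

View pics/c9.png

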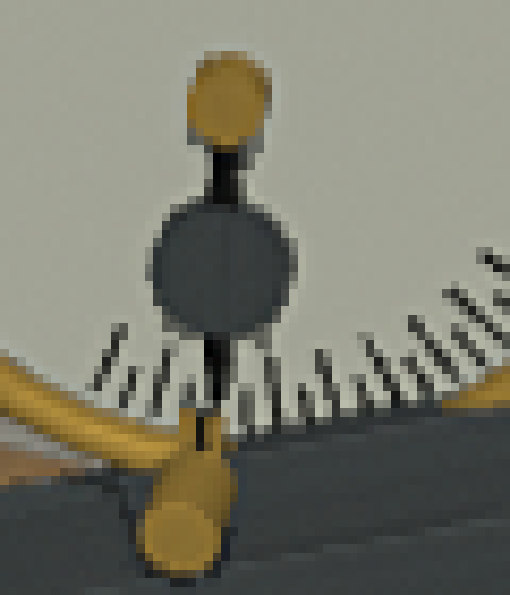

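```bash
python3 - <<'E'
from h import *
import pickle
p=pickle.load(open('s3.pkl','rb'));s=p['s']
F=4.5
im=cv2.resize(p['image'][45:200,190:360],None,fx=F,fy=F*.82/.82,interpolation=cv2.INTER_CUBIC)
def pr(x,y,z): return tuple(int(round(v)) for v in (proj(p,gpt(s,x,y,z-.136))-[190,45]+.5)*F-.5)
for x in(.014,-.014):
  for z in (0,.024): cv2.line(im,pr(x,-.065,z),pr(x,.065,z),(0,0,255),1)
for y in(-.065,.065):
  for z in (0,.024): cv2.line(im,pr(.014,y,z),pr(-.014,y,z),(0,0,255),1)
  cv2.line(im,pr(.014,y,0),pr(.014,y,.024),(0,0,255),1)
for y in(-.021,.021): cv2.line(im,pr(.011,y,.117),pr(.011,y,.155),(0,255,0),1)
cv2.imwrite('pics/c10.png',im)
E
```

```text
(no output)
```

View pics/c10.png

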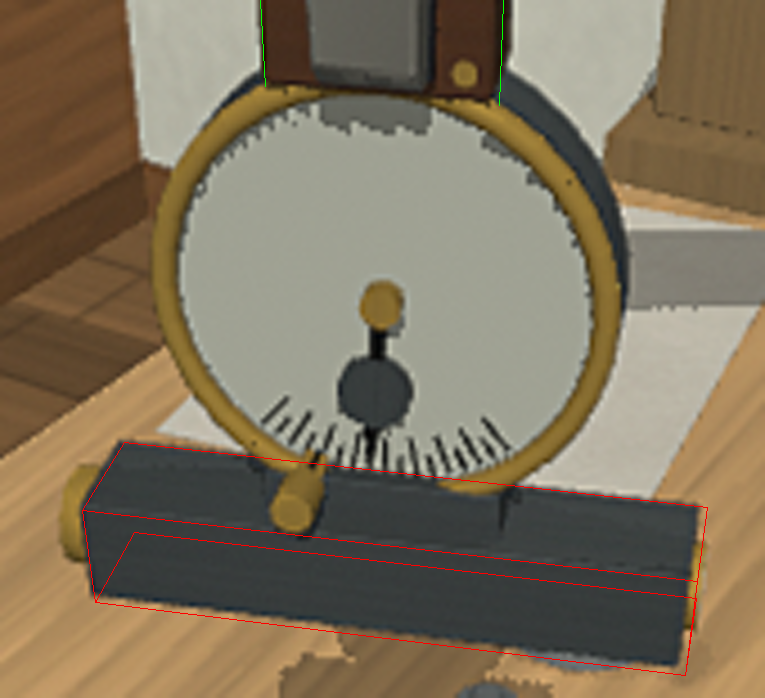

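```bash
cat > rect.py <<'E'
from h import *
import pickle,sys
def rect(p,x,du=(0,0),S=10):
    s=p['s']  # S px per mm ; window y -30..30mm, z -20..-50 rel dial centre
    W=[(-.03,.012),(.03,.012),(.03,-.048),(-.03,-.048)]
    src=np.float32([proj(p,gpt(s,x,y,-.062+z))+np.array(du) for y,z in W])
    dst=np.float32([[0,0],[60*S,0],[60*S,60*S],[0,60*S]])
    H=cv2.getPerspectiveTransform(src,dst)
    im=cv2.warpPerspective(p['image'],H,(60*S,60*S),flags=cv2.INTER_CUBIC)
    c=(30*S,12*S);cv2.circle(im,c,5,(0,0,255),1);cv2.circle(im,c,35*S,(0,0,255),1)
    cv2.line(im,c,(c[0],c[1]+36*S),(0,255,0),1)
    return im
if __name__=='__main__':
    a=pickle.load(open(sys.argv[1]+'.pkl','rb'))
    cv2.imwrite('pics/%s.png'%sys.argv[2],rect(a,float(sys.argv[3]),[float(v) for v in sys.argv[4].split(',')]))
E
python3 rect.py s3 r3 .008 0,0; python3 rect.py s4 r4 .008 0,0
```

```text
(no output)
```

View pics/r3.png

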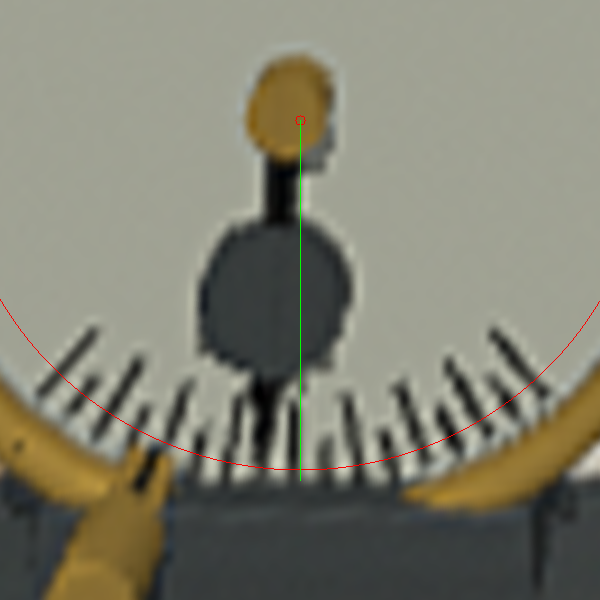

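View pics/r4.png

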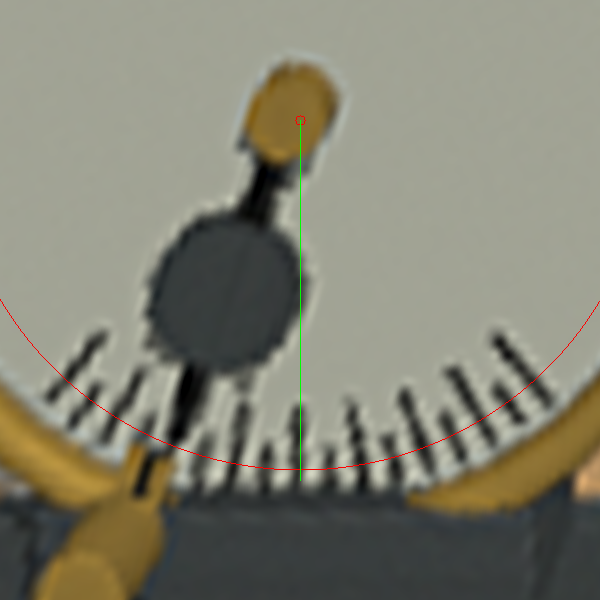

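```bash
python3 - <<'E'
from h import *
s=sensors.state();R=np.array(s['eef_rot'])
d=dpt(s,0.02,.34,.01);v=np.array([.2537,.4881,.5848])-d;print(np.linalg.norm(v));v/=np.linalg.norm(v)
x=R[:,1];w=np.cross(x,v);w=w/np.linalg.norm(w)*np.arccos(x@v);print(w,np.linalg.norm(w))
E
```

```text
0.36554643168782264
[0.49361827 0.17560233 0.12830285] 0.5394041080460035
```

Emit:
move_arm(
  steps=[
    {"twist": [0.123, 0.044, 0.032], "offset": [0, 0, 0], "gripper": 0},
    {"twist": [0.123, 0.044, 0.032], "offset": [0, 0, 0], "gripper": 0},
    {"twist": [0.123, 0.044, 0.032], "offset": [0, 0, 0], "gripper": 0},
    {"twist": [0.123, 0.044, 0.032], "offset": [0, 0, 0], "gripper": 0},
    {"twist": [0, 0, 0], "offset": [0, 0, 0], "gripper": 0},
    {"twist": [0, 0, 0], "offset": [0, 0, 0], "gripper": 0},
    {"twist": [0, 0, 0], "offset": [0, 0, 0], "gripper": 0},
    {"twist": [0, 0, 0], "offset": [0, 0, 0], "gripper": 0},
    {"twist": [0, 0, 0], "offset": [0, 0, 0], "gripper": 0},
    {"twist": [0, 0, 0], "offset": [0, 0, 0], "gripper": 0},
  ],
)

```text
clock: 15.55
ee_pos: [0.4266, 0.2092, 0.4896]
eef_rot: [[-0.775, -0.411, -0.48], [-0.575, 0.774, 0.265], [0.263, 0.481, -0.836]]
ft_force: [0.8, -0.3, -3.9]
finger_gap: 0.0217
```

```bash
python3 view.py s5 200,50,355,165 5;python3 - <<'E'
from h import *
import pickle
p=pickle.load(open('s5.pkl','rb'));s=p['s'];print(proj(p,dpt(s,0,0,.01)))
E
python3 rect.py s5 r5 .008 0,0
```

```text
rock 0.2663072524019047 roll 0.5022818269008649 yaw -143.42896809786635 [0.42662914 0.20918867 0.48958431] v 0.013450605092987497 [ 0.8445984  -0.33017164 -3.92109194] 15.55
[299.70511455 118.22098597]
```

View pics/r5.png

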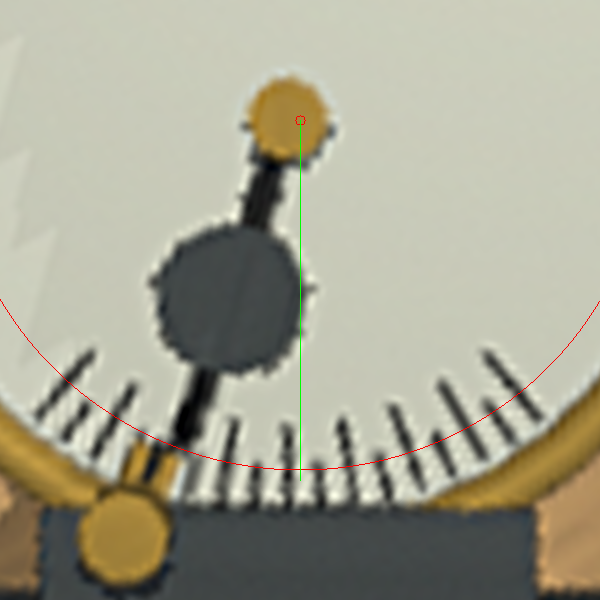

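```bash
cat > fit.py <<'E'
from h import *
import pickle
p=pickle.load(open('s5.pkl','rb'));s=p['s'];S=10
def unproj(uv,x):
    R=np.array(s['eef_rot']);n=R[:,1];P0=gpt(s,x,0,-.062);o,d=ray(p,uv);X=o+d*((P0-o)@n)/(d@n)
    v=X-P0;return np.array([v@R[:,0],-v@R[:,2]])
# rect(.008) coords -> pixel
def r2p(u,v): return proj(p,gpt(s,.008,-.03+u/10000,-.062+.012-v/10000))
for hub_x in(.012,.016):
  h=unproj(r2p(288.5,119),hub_x)
  for n,uv,xs in [('idx',(152,470),(.010,.013)),('screw',(124,537),(.020,.024)),('needletip',(180,440),(.012,.014)),('bob',(230,299),(.012,.014))]:
    for x in xs:
      v=unproj(r2p(*uv),x)-h;print(hub_x,n,x,np.arctan2(-v[0],-v[1]),np.linalg.norm(v))
z=[unproj(r2p(*u),.008) for u in ((38,415),(540,417),(92,352),(488,352))];print(z[1]-z[0],z[3]-z[2],(z[0]+z[1])/2,h)
E
python3 fit.py
```

```text
0.012 idx 0.01 0.37120390520331276 0.037397309363608924
0.012 idx 0.013 0.3707337143583757 0.03709678635442812
0.012 screw 0.02 0.3738360509909522 0.04338684154612611
0.012 screw 0.024 0.37327259284587133 0.04289668082107509
0.012 needletip 0.012 0.325950249724507 0.03346681809140505
0.012 needletip 0.014 0.3256419972715635 0.03329022019036072
0.012 bob 0.012 0.3142318990843376 0.01869368188981885
0.012 bob 0.014 0.31370068092107617 0.018609303571711366
0.016 idx 0.01 0.37183072283778756 0.03733422387250799
0.016 idx 0.013 0.37136481759748974 0.03703368990779748
0.016 screw 0.02 0.3743800413279281 0.043323816946323014
0.016 screw 0.024 0.3738219791944157 0.042833643005674285
0.016 needletip 0.012 0.3265646779588796 0.03340273751055166
0.016 needletip 0.014 0.3262590967377441 0.033226133307423106
0.016 bob 0.012 0.3152931912024316 0.018629369398441075
0.016 bob 0.014 0.31476495976963076 0.018544980597930888
[ 0.0502 -0.0002] [ 3.96000000e-02 -4.85722573e-17] [-0.0011 -0.0296] [-1.15215651e-03 -3.45687009e-05]
```

```bash
cat > tgt.py <<'E'
from h import *
from scipy.spatial.transform import Rotation as Ro
import sys
np.set_printoptions(precision=4,suppress=True)
# args: x y z az_deg rock
x,y,z,az,rk=[float(v) for v in sys.argv[1:6]]
az=np.radians(az);yg=np.array([np.cos(az),np.sin(az),0]);xg=np.array([np.sin(az),-np.cos(az),0])
T=np.column_stack([yg,xg,[0,0,-1.]]);T=Ro.from_rotvec(rk*xg).as_matrix()@T
s=sensors.state();R=np.array(s['eef_rot'])
w=Ro.from_matrix(T@R.T).as_rotvec()
print('rotvec',w,np.linalg.norm(w),'off cm',(np.array([x,y,z])-s['ee_pos'])*100,'rock',np.arcsin(R[2,0]),'roll',np.arcsin(R[2,1]),'F',s['ft_force'],s['torque'],'gap',s['finger_gap'],s['clock'],s['q'])
E
python3 tgt.py .5768 -.2325 .27 195 0
```

```text
rotvec [-0.356  -0.4619 -0.2962] 0.6540511367257049 off cm [ 15.016  -44.1662 -21.9604] rock 0.2662094789911548 roll 0.5025001726531937 F [ 0.5338 -0.027  -2.9583] [-0.4553 -0.9301 -0.006 ] gap 0.021751535402388455 15.6 [-0.2945  0.2295  0.0215  1.4865 -0.4156  1.8403  1.8382]
```

Emit:
move_arm(
  steps=[
    {"twist": [-0.071, -0.092, -0.059], "offset": [0.5, -1.5, 0], "gripper": 0},
    {"twist": [-0.071, -0.092, -0.059], "offset": [1.5, -4.4, -1], "gripper": 0},
    {"twist": [-0.071, -0.092, -0.059], "offset": [1.5, -4.4, -1], "gripper": 0},
    {"twist": [-0.071, -0.092, -0.059], "offset": [1.5, -4.4, -1], "gripper": 0},
    {"twist": [-0.071, -0.092, -0.059], "offset": [1.5, -4.4, -1.5], "gripper": 0},
    {"twist": [0, 0, 0], "offset": [1.5, -4.4, -1.5], "gripper": 0},
    {"twist": [0, 0, 0], "offset": [1.5, -4.4, -1.5], "gripper": 0},
    {"twist": [0, 0, 0], "offset": [1.5, -4.4, -1.5], "gripper": 0},
    {"twist": [0, 0, 0], "offset": [1.5, -4.4, -1.5], "gripper": 0},
    {"twist": [0, 0, 0], "offset": [1.0, -3, -1.5], "gripper": 0},
  ],
)

```text
clock: 16.85
ee_pos: [0.5607, -0.1936, 0.3674]
eef_rot: [[-0.966, -0.257, 0.006], [-0.257, 0.966, -0.0], [-0.006, -0.002, -1.0]]
ft_force: [0.8, 0.5, -2.9]
finger_gap: 0.0218
```

```bash
python3 tgt.py .5768 -.2325 .27 195 0
```

```text
rotvec [0.     0.0065 0.0015] 0.00663739567229121 off cm [ 1.6093 -3.888  -9.735 ] rock -0.006233877276449049 roll -0.0017095762677851681 F [ 0.7698  0.4524 -2.9401] [ 0.0508  0.0017 -0.0278] gap 0.02184030265790866 16.85 [ 0.0312  0.2656  0.3074  1.611  -0.0853  1.2717  2.1843]
```

Emit:
move_arm(
  steps=[
    {"twist": [0, 0.006, 0], "offset": [0.4, -0.9, -1.6], "gripper": 0},
    {"twist": [0, 0, 0], "offset": [0.4, -0.9, -1.6], "gripper": 0},
    {"twist": [0, 0, 0], "offset": [0.4, -0.9, -1.6], "gripper": 0},
    {"twist": [0, 0, 0], "offset": [0.3, -0.6, -1.6], "gripper": 0},
    {"twist": [0, 0, 0], "offset": [0, 0, -1.6], "gripper": 0},
    {"twist": [0, 0, 0], "offset": [0, 0, -1.5], "gripper": 0},
    {"twist": [0, 0, 0], "offset": [0, 0, -1], "gripper": 0},
    {"twist": [0, 0, 0], "offset": [0, 0, -0.5], "gripper": 0},
    {"twist": [0, 0, 0], "offset": [0, 0, 0], "gripper": 0},
    {"twist": [0, 0, 0], "offset": [0, 0, 0], "gripper": 0},
  ],
)

```text
clock: 18.1
ee_pos: [0.5761, -0.2243, 0.2492]
eef_rot: [[-0.966, -0.259, -0.003], [-0.259, 0.966, 0.005], [0.002, 0.006, -1.0]]
ft_force: [0.7, 0.3, -3.7]
finger_gap: 0.0218
```

```bash
python3 tgt.py .5768 -.2325 .24 195 0; python3 view.py s6 230,50,430,225 4; python3 - <<'E'
from h import *
p=snap('wrist','w6');t=snap('top','t6')
E
```

```text
rotvec [-0.0053 -0.0033 -0.0004] 0.0063014839279716475 off cm [ 0.0727 -0.8248 -0.9182] rock 0.0018549808268887224 roll 0.00600550353777821 F [ 0.7446  0.3088 -3.7029] [ 0.0878 -0.0116  0.0025] gap 0.02181005618971677 18.1 [ 0.0909  0.4107  0.3015  1.6885 -0.14    1.0682  2.27  ]
rock 0.0018549808268887224 roll 0.00600550353777821 yaw -164.97395569050926 [ 0.57607272 -0.22425165  0.24918209] v 0.0030938053603308145 [ 0.74464387  0.30883261 -3.70289955] 18.1
```

View pics/s6.png

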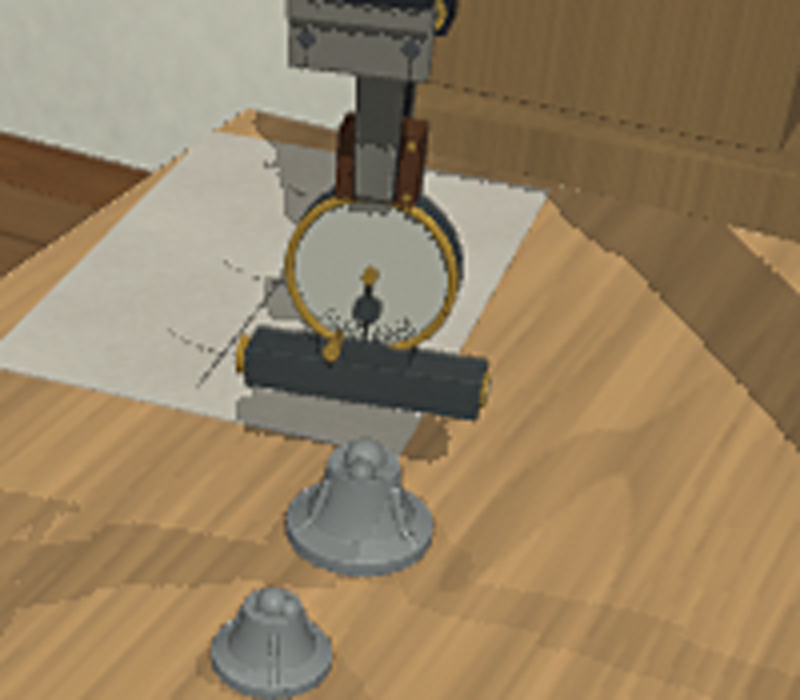

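View pics/w6.png

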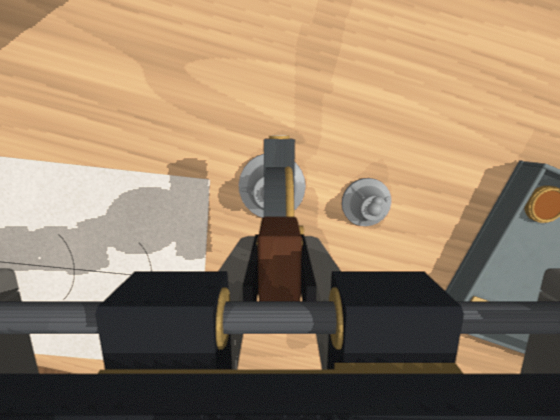

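```bash
python3 - <<'E'
from h import *
import pickle
p=pickle.load(open('s6.pkl','rb'));s=p['s']
for X in [(.5768,-.2325,.052),(.5755,-.2325,.052),(.578,-.2325,.052),(.5768,-.230,.052),(.5768,-.235,.052)]: print(X,(proj(p,X)-[230,50]+.5)*4-.5)
# bump top, flange extents
print('base ctr',(proj(p,gpt(s,.014,0,-.136))-[230,50]+.5)*4-.5,[(proj(p,gpt(s,.014,y,-.136))-[230,50]+.5)*4-.5 for y in(-.065,.065)])
a=p['image'][155:200,295:345];cv2.imwrite('pics/c11.png',cv2.resize(a,None,fx=12,fy=12,interpolation=cv2.INTER_CUBIC))
E
```

```text
(0.5768, -0.2325, 0.052) [366.56595883 461.31008753]
(0.5755, -0.2325, 0.052) [368.58198775 461.97307469]
(0.578, -0.2325, 0.052) [364.7068783 460.6987141]
(0.5768, -0.23, 0.052) [364.6129111  463.40659796]
(0.5768, -0.235, 0.052) [368.51219207 459.22089215]
base ctr [362.13865445 405.82269267] [array([247.2074868 , 388.15932493]), array([480.40335093, 423.99837875])]
```

View pics/c11.png

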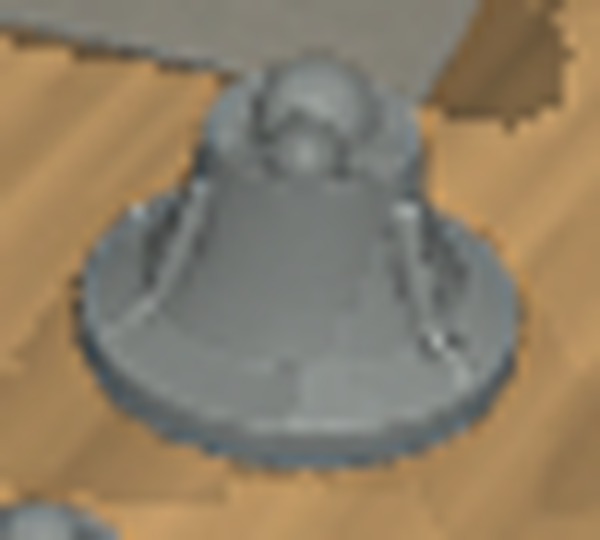

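Emit:
move_arm(
  steps=[
    {"twist": [-0.005, -0.003, 0], "offset": [0, -0.3, -0.2], "gripper": 0},
    {"twist": [0, 0, 0], "offset": [0, -0.3, -0.5], "gripper": 0},
    {"twist": [0, 0, 0], "offset": [0, -0.2, -0.5], "gripper": 0},
    {"twist": [0, 0, 0], "offset": [0, 0, -0.5], "gripper": 0},
    {"twist": [0, 0, 0], "offset": [0, 0, -0.5], "gripper": 0},
    {"twist": [0, 0, 0], "offset": [0, 0, -0.3], "gripper": 0},
    {"twist": [0, 0, 0], "offset": [0, 0, -0.2], "gripper": 0},
    {"twist": [0, 0, 0], "offset": [0, 0, 0], "gripper": 0},
    {"twist": [0, 0, 0], "offset": [0, 0, 0], "gripper": 0},
    {"twist": [0, 0, 0], "offset": [0, 0, 0], "gripper": 0},
  ],
)

```text
clock: 19.5
ee_pos: [0.5761, -0.233, 0.2205]
eef_rot: [[-0.966, -0.259, 0.0], [-0.259, 0.966, -0.0], [-0.0, -0.0, -1.0]]
ft_force: [-0.6, -0.5, -3.3]
finger_gap: 0.0216
```

```bash
python3 tgt.py .5768 -.2325 .21 195 0
```

```text
rotvec [ 0.0001  0.0003 -0.0003] 0.0004120523174783833 off cm [ 0.0669  0.045  -1.0504] rock -0.00023922578302453164 roll -0.00021794424687423026 F [-0.5871 -0.4613 -3.2609] [ 0.0167 -0.0248  0.0596] gap 0.021594431722656893 19.5 [ 0.1058  0.4429  0.2985  1.7116 -0.1494  1.0091  2.2897]
```

Emit:
move_arm(
  steps=[
    {"twist": [0, 0, 0], "offset": [0.05, 0.04, -0.15], "gripper": 0},
    {"twist": [0, 0, 0], "offset": [0, 0, -0.2], "gripper": 0},
    {"twist": [0, 0, 0], "offset": [0, 0, -0.2], "gripper": 0},
    {"twist": [0, 0, 0], "offset": [0, 0, -0.15], "gripper": 0},
    {"twist": [0, 0, 0], "offset": [0, 0, -0.1], "gripper": 0},
    {"twist": [0, 0, 0], "offset": [0, 0, -0.05], "gripper": 0},
    {"twist": [0, 0, 0], "offset": [0, 0, 0], "gripper": 0},
    {"twist": [0, 0, 0], "offset": [0, 0, 0], "gripper": 0},
    {"twist": [0, 0, 0], "offset": [0, 0, 0], "gripper": 0},
    {"twist": [0, 0, 0], "offset": [0, 0, 0], "gripper": 0},
  ],
)

```text
clock: 20.75
ee_pos: [0.5768, -0.2326, 0.2117]
eef_rot: [[-0.966, -0.259, 0.001], [-0.259, 0.966, -0.0], [-0.001, -0.0, -1.0]]
ft_force: [-0.0, 0.4, -4.2]
finger_gap: 0.0214
```

```bash
python3 tgt.py .5768 -.2325 .21 195 0
```

```text
rotvec [ 0.0003  0.0007 -0.0003] 0.0008669171373239189 off cm [ 0.0007  0.0051 -0.1674] rock -0.0006452754709885396 roll -0.00048366194141199255 F [-0.0183  0.3843 -4.2236] [ 0.0421 -0.0178 -0.0199] gap 0.021432248277142584 20.75 [ 0.1069  0.4529  0.2961  1.7185 -0.1531  0.9921  2.2916]
```

Emit:
move_arm(
  steps=[
    {"twist": [0, 0, 0], "offset": [0, 0, -0.05], "gripper": 0},
    {"twist": [0, 0, 0], "offset": [0, 0, -0.05], "gripper": 0},
    {"twist": [0, 0, 0], "offset": [0, 0, -0.05], "gripper": 0},
    {"twist": [0, 0, 0], "offset": [0, 0, -0.05], "gripper": 0},
    {"twist": [0, 0, 0], "offset": [0, 0, -0.03], "gripper": 0},
    {"twist": [0, 0, 0], "offset": [0, 0, -0.03], "gripper": 0},
    {"twist": [0, 0, 0], "offset": [0, 0, -0.03], "gripper": 0},
    {"twist": [0, 0, 0], "offset": [0, 0, -0.03], "gripper": 0},
    {"twist": [0, 0, 0], "offset": [0, 0, -0.03], "gripper": 0},
    {"twist": [0, 0, 0], "offset": [0, 0, -0.03], "gripper": 0},
  ],
)

```text
clock: 22.0
ee_pos: [0.577, -0.2327, 0.2098]
eef_rot: [[-0.966, -0.259, 0.002], [-0.259, 0.966, -0.0], [-0.002, -0.0, -1.0]]
ft_force: [-0.8, 0.8, 2.7]
finger_gap: 0.0217
```

```bash
python3 tgt.py .5768 -.2325 .21 195 0
```

```text
rotvec [ 0.      0.0019 -0.0003] 0.0019007034207530922 off cm [-0.0225  0.015   0.0193] rock -0.0018144868942796802 roll -0.000491526966058705 F [-0.7623  0.7968  2.672 ] [ 0.2595  0.6361 -0.0046] gap 0.02165047908634671 22.0 [ 0.1079  0.4549  0.2953  1.7201 -0.1546  0.9876  2.2929]
```

Emit:
move_arm(
  steps=[
    {"twist": [-0.0032, 0.0121, 0], "offset": [0.176, 0.047, -0.01], "gripper": 0},
    {"twist": [-0.0032, 0.0121, 0], "offset": [0.176, 0.047, -0.01], "gripper": 0},
    {"twist": [-0.0032, 0.0121, 0], "offset": [0.176, 0.047, -0.01], "gripper": 0},
    {"twist": [-0.0032, 0.0121, 0], "offset": [0.176, 0.047, -0.015], "gripper": 0},
    {"twist": [-0.0032, 0.0121, 0], "offset": [0.176, 0.047, -0.02], "gripper": 0},
    {"twist": [-0.0032, 0.0121, 0], "offset": [0.176, 0.047, -0.02], "gripper": 0},
    {"twist": [-0.0032, 0.0121, 0], "offset": [0.176, 0.047, -0.02], "gripper": 0},
    {"twist": [-0.0032, 0.0121, 0], "offset": [0.176, 0.047, -0.02], "gripper": 0},
    {"twist": [0, 0, 0], "offset": [0, 0, -0.01], "gripper": 0},
    {"twist": [0, 0, 0], "offset": [0, 0, -0.01], "gripper": 0},
  ],
)

```text
clock: 23.25
ee_pos: [0.5923, -0.2286, 0.209]
eef_rot: [[-0.96, -0.26, -0.102], [-0.258, 0.966, -0.028], [0.106, -0.0, -0.994]]
ft_force: [-2.9, 1.3, 3.9]
finger_gap: 0.0217
```

```bash
cat > roll.py <<'E'
from h import *
import sys
np.set_printoptions(precision=4,suppress=True)
s=sensors.state();R=np.array(s['eef_rot']);th=np.arctan2(R[2,0],-R[2,2]);h=.146
u=np.array([np.cos(np.radians(195)),np.sin(np.radians(195)),0]);k=np.array([0,0,1.])
f=lambda t:(-h*np.sin(t)+.012*(t*np.cos(t)-np.sin(t)))*u+(h*(np.cos(t)-1)+.012*(np.cos(t)-1+t*np.sin(t)))*k
P0=np.array([.577,-.2327,.2098])
print('th',th,'roll',np.arcsin(R[2,1]),'yaw',np.degrees(np.arctan2(R[1,0],R[0,0])),'dev mm',(s['ee_pos']-P0-f(th))*1000,'base mm',((s['ee_pos']+R[:,2]*h)-P0+h*k)*1000,'F',s['ft_force'],'M',s['torque'],s['clock'])
if len(sys.argv)>1:
    t=float(sys.argv[1]);print('need mm',(P0+f(t)-s['ee_pos'])*1000,'drot',(t-th))
E
python3 roll.py .2
```

```text
th 0.1059405078546957 roll -0.0003407869594075901 yaw -164.95545106240056 dev mm [ 0.409   0.1062 -0.0488] base mm [0.4297 0.0475 0.0184] F [-2.868   1.2928  3.8624] M [ 0.3108  0.8763 -0.0231] 23.25
need mm [12.7222  3.4123 -1.8725] drot 0.0940594921453043
```

Emit:
move_arm(
  steps=[
    {"twist": [-0.003, 0.0113, 0], "offset": [0.15, 0.042, -0.01], "gripper": 0},
    {"twist": [-0.003, 0.0113, 0], "offset": [0.15, 0.042, -0.015], "gripper": 0},
    {"twist": [-0.003, 0.0113, 0], "offset": [0.15, 0.042, -0.015], "gripper": 0},
    {"twist": [-0.003, 0.0113, 0], "offset": [0.15, 0.042, -0.02], "gripper": 0},
    {"twist": [-0.003, 0.0113, 0], "offset": [0.15, 0.042, -0.025], "gripper": 0},
    {"twist": [-0.003, 0.0113, 0], "offset": [0.15, 0.042, -0.025], "gripper": 0},
    {"twist": [-0.003, 0.0113, 0], "offset": [0.15, 0.042, -0.025], "gripper": 0},
    {"twist": [-0.003, 0.0113, 0], "offset": [0.15, 0.042, -0.03], "gripper": 0},
    {"twist": [0, 0, 0], "offset": [0, 0, 0], "gripper": 0},
    {"twist": [0, 0, 0], "offset": [0, 0, 0], "gripper": 0},
  ],
)

```text
clock: 24.5
ee_pos: [0.6059, -0.2249, 0.207]
eef_rot: [[-0.946, -0.26, -0.196], [-0.254, 0.966, -0.053], [0.203, -0.001, -0.979]]
ft_force: [-0.6, 1.2, 2.6]
finger_gap: 0.0218
```

```bash
python3 roll.py .3
```

```text
th 0.20463332802804843 roll -0.0006191387486538424 yaw -164.94338343155155 dev mm [ 0.2318  0.1624 -0.0335] base mm [0.2964 0.0538 0.2152] F [-0.6158  1.216   2.6217] M [ 0.2924  0.3683 -0.0662] 24.5
need mm [12.8569  3.3447 -3.1619] drot 0.09536667197195156
```

Emit:
move_arm(
  steps=[
    {"twist": [-0.003, 0.0113, 0], "offset": [0.152, 0.04, -0.03], "gripper": 0},
    {"twist": [-0.003, 0.0113, 0], "offset": [0.152, 0.04, -0.03], "gripper": 0},
    {"twist": [-0.003, 0.0113, 0], "offset": [0.152, 0.04, -0.033], "gripper": 0},
    {"twist": [-0.003, 0.0113, 0], "offset": [0.152, 0.04, -0.036], "gripper": 0},
    {"twist": [-0.003, 0.0113, 0], "offset": [0.152, 0.04, -0.04], "gripper": 0},
    {"twist": [-0.003, 0.0113, 0], "offset": [0.152, 0.04, -0.042], "gripper": 0},
    {"twist": [-0.003, 0.0113, 0], "offset": [0.152, 0.04, -0.045], "gripper": 0},
    {"twist": [-0.003, 0.0113, 0], "offset": [0.152, 0.04, -0.045], "gripper": 0},
    {"twist": [0, 0, 0], "offset": [0, 0, 0], "gripper": 0},
    {"twist": [0, 0, 0], "offset": [0, 0, 0], "gripper": 0},
  ],
)

```text
clock: 25.75
ee_pos: [0.6195, -0.2212, 0.2037]
eef_rot: [[-0.921, -0.26, -0.289], [-0.248, 0.966, -0.078], [0.299, -0.001, -0.954]]
ft_force: [-0.3, 0.5, 3.4]
finger_gap: 0.0216
```

```bash
python3 roll.py .372
```

```text
th 0.30379443946159906 roll -0.0005310240695992824 yaw -164.92483285296376 dev mm [0.17   0.1728 0.0174] base mm [0.3133 0.0678 0.5584] F [-0.2571  0.491   3.376 ] M [ 0.357   0.1699 -0.1263] 25.75
need mm [ 8.9919  2.2821 -3.0571] drot 0.06820556053840093
```

Emit:
move_arm(
  steps=[
    {"twist": [-0.0028, 0.0105, 0], "offset": [0.143, 0.036, -0.044], "gripper": 0},
    {"twist": [-0.0028, 0.0105, 0], "offset": [0.143, 0.036, -0.046], "gripper": 0},
    {"twist": [-0.0028, 0.0105, 0], "offset": [0.143, 0.036, -0.048], "gripper": 0},
    {"twist": [-0.0028, 0.0105, 0], "offset": [0.143, 0.036, -0.05], "gripper": 0},
    {"twist": [-0.0028, 0.0105, 0], "offset": [0.143, 0.036, -0.05], "gripper": 0},
    {"twist": [-0.0028, 0.0105, 0], "offset": [0.143, 0.036, -0.05], "gripper": 0},
    {"twist": [0, 0, 0], "offset": [0, 0, 0], "gripper": 0},
    {"twist": [0, 0, 0], "offset": [0, 0, 0], "gripper": 0},
    {"twist": [0, 0, 0], "offset": [0, 0, 0], "gripper": 0},
    {"twist": [0, 0, 0], "offset": [0, 0, 0], "gripper": 0},
  ],
)

```text
clock: 27.0
ee_pos: [0.6287, -0.2187, 0.2006]
eef_rot: [[-0.899, -0.26, -0.352], [-0.242, 0.966, -0.095], [0.364, -0.0, -0.931]]
ft_force: [0.4, 0.9, 2.2]
finger_gap: 0.0218
```

```bash
python3 roll.py .372
```

```text
th 0.37292232227906974 roll -0.00019705030626296672 yaw -164.92495477917205 dev mm [0.1329 0.1346 0.0487] base mm [0.3567 0.0905 0.8543] F [0.4457 0.8761 2.2436] M [ 0.3283  0.0341 -0.0654] 27.0
need mm [-0.2555 -0.1675 -0.0035] drot -0.0009223222790697427
```

Let the pointer settle, then check the dial.

Emit:
move_arm(
  steps=[
    {"twist": [0, 0, 0], "offset": [0, 0, 0], "gripper": 0},
    {"twist": [0, 0, 0], "offset": [0, 0, 0], "gripper": 0},
    {"twist": [0, 0, 0], "offset": [0, 0, 0], "gripper": 0},
    {"twist": [0, 0, 0], "offset": [0, 0, 0], "gripper": 0},
    {"twist": [0, 0, 0], "offset": [0, 0, 0], "gripper": 0},
    {"twist": [0, 0, 0], "offset": [0, 0, 0], "gripper": 0},
    {"twist": [0, 0, 0], "offset": [0, 0, 0], "gripper": 0},
    {"twist": [0, 0, 0], "offset": [0, 0, 0], "gripper": 0},
    {"twist": [0, 0, 0], "offset": [0, 0, 0], "gripper": 0},
    {"twist": [0, 0, 0], "offset": [0, 0, 0], "gripper": 0},
  ],
)

```text
clock: 28.25
ee_pos: [0.6287, -0.2188, 0.2006]
eef_rot: [[-0.899, -0.26, -0.352], [-0.242, 0.966, -0.095], [0.364, -0.0, -0.931]]
ft_force: [0.3, 0.5, 2.9]
finger_gap: 0.0215
```

```bash
python3 roll.py .372; python3 view.py s7 275,105,375,200 7; python3 rect.py s7 r7 .008 0,0; python3 -c "
from h import *
t=snap('top','t7')"
```

```text
th 0.3726443558449945 roll -0.00014336481374033184 yaw -164.93395765262852 dev mm [0.1367 0.1115 0.012 ] base mm [0.3556 0.0835 0.8165] F [0.3461 0.4794 2.8991] M [ 0.3746  0.0605 -0.0704] 28.25
need mm [-0.2224 -0.1345  0.0195] drot -0.0006443558449945042
rock 0.3726443518277319 roll -0.00014336481374033184 yaw -164.93395765262852 [ 0.62867828 -0.21877795  0.20059623] v 0.0022978587670376104 [0.3460736  0.47942534 2.89912039] 28.25
```

View pics/s7.png

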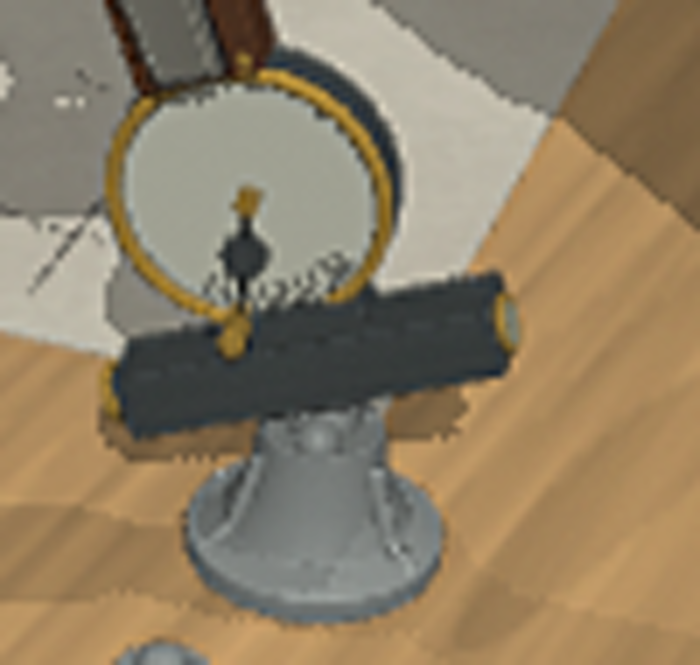

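View pics/r7.png

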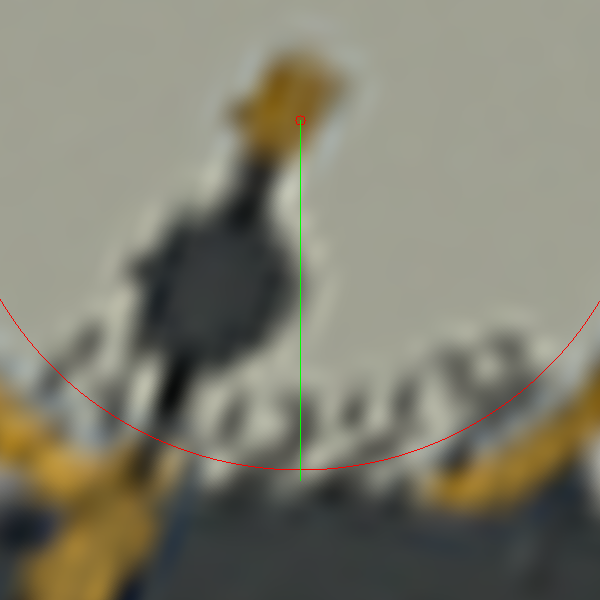

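View pics/t7.png

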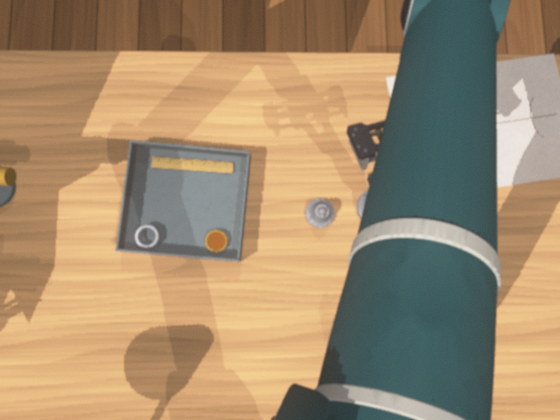

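```bash
python3 - <<'E'
from h import *
import pickle
a=pickle.load(open('s6.pkl','rb'))['image'][170:200,295:345].astype(int);b=pickle.load(open('s7.pkl','rb'))['image'][170:200,295:345].astype(int)
print('foot diff',np.abs(a-b).mean(),np.median(np.abs(a-b)))
print(ticket.sign_off())
E
```

```text
foot diff 4.013111111111111 2.0
the job is handed in; nothing more can be done
None
```

I took the clinometer by its wooden grip out of the tray and stood it level on the crown of the larger foot, with the pointer reading about 0. I then rolled it on the dome to 0.373 rad and handed the job in while holding it there, at about 28 s of the 56 s allowed.

**Last checks:**
- **Index mark:** close-ups put it at about 0.372 rad. After 1 s of settling, the needle lined up with the mark to about 0.02 rad in the side picture. That picture is coarse at this distance.
- **Dial and base:** the dial is upright, with under 0.001 rad of roll. From the arm's position, the middle of the base is within about 1 mm of where it first touched. I could only place the crown itself to about 2 mm.
- **Contact:** it presses on the stud with about 6 to 7 N, including the clinometer's own weight of about 3.5 N. It is gripped at 50 N.
- **Foot and tray:** the foot's outline did not move in the side view. The filter, ring and rule look undisturbed in the top view.

**What disagreed:**
- One close-up taken while the needle was still swinging read 0.08 rad off, and I set it aside.
- In the close-up with the dial turned square to the camera, the needle read 0.01 to 0.02 rad above the arm's own angle. The other settled close-up agreed with the arm's angle, so I went by that.
- While turning the dial to the camera in mid-air, joint 6 read 1.8403 rad against its stated limit of 1.84. I moved it away at once.

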